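# Knock a resin specimen mount out of its stand into a tray

## Robot

A 6-joint arm with a two-finger parallel gripper is mounted at the origin on the work surface. World frame = base frame: x ahead of the robot, y to its left, z up, the work surface at z = 0. Lengths are in m, angles in degrees, forces in N, time in s.
With the tool pointing down it reaches from about 0.4 to 0.825 m from the base axis. Payload 7 kg.
Tool frame: the origin (TCP) lies at the very end of the fingers, on their centre line; the grasp point (between the pads) lies 19 mm behind it (ctrl.grip_point_offset is the distance from the TCP to the grasp point, in m); x points along the fingers, z is the direction in which the jaws open and shut, and the axes are right-handed (so a half turn about x gives the same grasp; the last joint's range is limited). The gripper opens to 88 mm and grips with 3 to 60 N. Pads are 19 mm wide; open, the fingers measure 130 mm over their backs; the gripper's body (78 mm by 193 mm) begins 47 mm behind the grasp point.
Start: joints at [-55.285, 20.546, 0.682, 0, -70.136, -16.507], TCP at [0.211, -0.641, 0.227] pointing down, gripper open.
Joint ranges: [-176.03, 176.03], [-82.01, 121.73], [-58.28, 71.71], [-173.87, 95.51], [-174.79, -0.11], [-173.66, 173.66]. Speed limits (degrees/s): [136.94, 136.94, 172.46, 180, 180, 180].

## Interface

Orientations are given as [roll, pitch, yaw] about the fixed x, y, z axes, in that order (R = Rz(yaw) Ry(pitch) Rx(roll)).
In Python, from plant import get_obs, snapshot, calibration, close_job, ctrl gives the robot as it stands.
- The arm moves only by the tool move_arm, never from a script. Its argument "commands" is a list that holds one entry, the list of rows, each a list of 4 numbers: the shift along the tool's x, y, z in cm, then the turn about the tool's x in rad. In form: [[[dx, dy, dz, spin], ...]]. A call has 1 to 8 rows; each row shifts and turns the commanded pose from where the row before left it, along the tool's axes as they then stand; what a row does not reach is not made up. A row lasts 1/10 s, in which the tool goes at most 50 mm and 8.59 degrees, less where a joint would pass 70% of its speed; a pose out of reach is approached as far as the arm can. A call with a gripper value outside its range is refused whole. "jaw" is the finger opening in cm, from 0 to 8.76, set as the call begins (left out, the last holds). The fingers move at their own pace and stop on an object; the grip force is fixed at half the most. Time passes only in rows, so rows that do not move let the fingers close. It gives the time, the measured TCP pose, the force and the opening at its end, in the units of the state.
- get_obs(): the state, without advancing time (a new reading comes with each control period).
- snapshot(name): name is "scene" or "top"; returns (picture, depth): 480x640x3 uint8, red, green, blue; 480x640 float32, m along the optical axis (not along the pixel's ray), 0 where there is no reading.
- calibration(name): a dict with "mtx" (3x3 intrinsics, pixels), "T" (4x4, takes a point from camera to world coordinates). Camera axes: x right, y up, looking along -z (the intrinsics and any distortion apply to the point x, -y, -z); pixel columns grow to the right and rows downward; lengths in m; the calibration is good to about 2 mm. A picture is of the moment at which its call begins. calibration takes no time and is no camera call.
- close_job(): hands the job in, once; it reports no verdict.
The state is a dict: "clock": time; "joint_pos": joint angles; "qvel": joint speeds; "tau": joint torques, N m; "tool_pos": TCP position; "orientation": TCP orientation; "force": force on the tool from outside, world axes, zero at the start; "moment": the same for the moment, N m; "opening": finger opening in m.
Only numpy, scipy, OpenCV 4.12 (cv2) and the standard library are available. Lean on these libraries where they do the work, as an engineer would, in place of code of your own. Each camera call takes 0.05 s, during which the arm holds its last target. There are 200 camera calls.

## Task

Bring the metal tray by its blue handle all the way into the opening of the knock-out stand until it meets the stop at the back, so that it sits under the specimen. Then take the mallet and knock the red sprung pin on top of the stand down with one or more brisk blows of the mallet's head, until the amber mount drops into the tray. Finally stand the mallet upright on its head on the blue pad again, leave the tray in the stand with the mount in it, do not push the pin or the mount with the gripper, and leave the bottles, the slide box and the microscope undisturbed.

Things in the scene. Friction and masses are not known exactly. Their poses are not given: they have to be found in the camera images.
- stand: White and grey knock-out stand fixed to the bench, 85 (x) x 150 (y) x 105 mm high. Origin: bench level, middle of the footprint, under the pin. x points to its back. Open at the front (-x): a bay 114 mm wide, 50 mm free height, between side cheeks. A black stop bar 12 mm high crosses the back of the bay, its front face at x = +42 mm.
- bay_mouth (a point): Middle of the bay's mouth at bench level, 43 mm before the stand's origin. Short flared guides 50 mm high run forward from the cheeks to x = -70 mm of the stand, 90 mm off the middle at their ends, and lead the tray in.
- jaws (a point): 57 mm above the bench on the pin's axis: where two sprung brass jaws hold the mount under the top plate. They open as the pin goes down (let go at about 12 mm of travel, fully open at the bottom) and close when it rises.
- guard_l (a point): Top of the left guard post, 155 mm above the bench. Two such steel posts, 12 mm thick, stand on the top plate 50 mm to either side (y) of the pin: the mallet's handle must lie roughly along the stand's x axis there, best towards the front.
- pin_top (a point): Centre of the top of the red pin cap (34 mm wide): 137 mm above the bench when up, 117 mm when fully down (12 mm above the top plate).
- knock_pin (a joint): Travel of the red pin: 0 = up, 0.020 m = fully down. Spring: about 4 N at the top, 12 N fully down; it rises again by itself. The knock must be brisk: the pin has to be moving down at more than 0.06 m/s (strike with 0.12 m/s or more and follow through to the bottom).
- tray: Loose aluminium tray, 250 g: open box 80 (x) x 90 (y) x 25 mm high with 4 mm walls and floor, and on its -x side a straight blue bar handle, 14 mm wide, 30 mm high, from x = -39 to x = -146 mm. Origin: centre of the box's underside; x points from handle to box. Fully home, its origin is within 12 mm of the stand's. Grip near x = -110 mm: the gripper's body must clear the stand.
- mallet: Loose mallet, 380 g, standing on its head: an upright cylinder 44 mm wide, 80 mm tall with orange faces; wooden handle 20 mm wide, 24 mm high, level, its centre line 45 mm above the lower face, running along -x from the head to x = -158 mm. Origin: centre of the head's lower striking face; z up through the head. Grip the handle from above, across its width, near x = -55 mm.
- pad: Flat blue pad fixed to the bench, 100 x 100 x 4 mm, where the mallet stands. Origin: centre of its underside.
- mount: Amber resin specimen mount, a disc 40 mm in diameter and 23 mm high. Origin: centre of its underside. At the start it hangs in the stand's jaws 57 mm above the bench on the pin's axis.
- oil_bottle: Amber bottle, 44 mm in diameter, 110 mm high, loose; stands beside the bay's mouth. Origin: centre of its underside. Leave it alone.
- stain_bottle: White bottle with a green cap, 44 mm in diameter, 110 mm high, loose; stands at the other side of the bay's mouth. Origin: centre of its underside. Leave it alone.
- slide_box: Green and white slide box, 77 (x) x 112 (y) x 36 mm high, loose. Origin: centre of its underside. Leave it alone.
- microscope: White microscope fixed at the right side of the bench, about 220 x 190 x 360 mm high. Origin: bench level, middle of its base. Leave it alone.
Not all that is in view belongs to the job. Of the things shaped like the pad, the blue one is meant.

How it is judged (in metres and radians):
On the way, in this order (a step that is already met when the one before it is completed fails the run):
1. the tray is fully home in the stand (x of tray in the frame of stand between -0.012 and 0.012 m and y of tray in the frame of stand between -0.018 and 0.018 m and angle between the x axis of tray and the x axis of stand, either way round below 0.25 rad and height (world z) of tray below 0.008 m), for 0.2 s.
2. the mallet knocks the pin down briskly (over 0.06 m/s) (value of joint knock_pin above 0.006 m and velocity of joint knock_pin above 0.06 m/s and contact force between mallet and stand above 1 N).
3. the mount has dropped into the tray (x of mount in the frame of tray between -0.037 and 0.037 m and y of mount in the frame of tray between -0.042 and 0.042 m and z of mount in the frame of tray below 0.032 m), for 0.1 s.
At the end, for the whole second after the job is handed in: The tray is still fully home (within 12 mm lengthways of the stand's origin, 18 mm sideways, 0.25 rad) on the bench, the mount lies in it, the pin is up again, and the mallet stands upright on its head on the pad (within 35 mm of the pad's centre, 0.1 rad), all at rest (all of step 1 and all of step 3 and horizontal distance between mallet and pad below 0.035 m and angle between mallet's own z axis and vertical below 0.1 rad and height (world z) of mallet below 0.012 m and linear speed of each of tray, mallet, mount below 0.02 m/s and value of joint knock_pin below 0.004 m); the robot touches nothing.
It fails at once if the gripper presses the pin instead of the mallet (value of joint knock_pin above 0.004 m and contact force between the fingers and stand above 1 N).
It fails at once if the gripper pulls the mount about in the stand (contact force between the fingers and mount above 1 N).
It fails at once if a bottle is tipped or shifted by more than 25 mm (distance of any of oil_bottle, stain_bottle from where it was at the start of the episode above 0.025 m or angle between any of oil_bottle, stain_bottle's own z axis and vertical above 0.4 rad).
It fails at once if the slide box is tipped or shifted by more than 25 mm (distance of slide_box from where it was at the start of the episode above 0.025 m or angle between slide_box's own z axis and vertical above 0.4 rad).
It fails at once if the microscope is hit (over 3 N) (contact force between any of the fingers, the arm, mallet, tray and microscope above 3 N).
It also fails if it takes over 64 s, if anything falls off the work surface, if the arm or the gripper's body presses on something with over 40 N, if the wrist force passes 120 N, or if a joint passes its speed limit or range.

## Working session

There is one attempt and no reset: what is moved stays moved. The work goes in short steps, Python scripts to look and compute and a tool call to move; the robot and the scene stay as the last step left them, time stands still between calls to the robot, and variables do not carry over. Pictures are saved under pics/ and viewed, about 8 in all and at most 12, crops included, and the job is handed in when it is done.

Besides the shell and the picture viewer there is one more tool, called as name([rows], argument=value, ...), one row to a line, values as JSON. move_arm: Moves the arm, as the interface text tells. Its arguments: {"type":"object","properties":{"commands":{"type":"array"},"jaw":{"type":"number"}},"required":["commands"]}

```bash
mkdir -p pics; ls; python3 - <<'E'
from plant import *
import cv2,numpy as np
print(get_obs())
for n in ("scene","top"):
    im,d=snapshot(n); np.save(f"pics/{n}0_d.npy",d); cv2.imwrite(f"pics/{n}0.png",im[:,:,::-1])
    c=calibration(n); print(n,np.round(c["mtx"],1).tolist(),np.round(c["T"],3).tolist(),[k for k in c])
E
```

```text
pics
{'clock': 0.0, 'joint_pos': array([-5.52838981e+01,  2.05904768e+01,  6.34129928e-01, -2.06182980e-02,
       -7.01358024e+01, -1.65064862e+01]), 'qvel': array([-0.06568777, -0.04544045,  0.01360381, -0.01730332, -0.03918851,
       -0.08959627]), 'tau': array([-1.44930429e-03, -5.82712913e+01,  2.93066275e+01,  6.99723288e+00,
        7.10776090e-03, -1.41165874e-04]), 'tool_pos': array([ 0.21075394, -0.64074039,  0.22563464]), 'orientation': array([  4.62965816,  89.90583361, 112.83225228]), 'force': array([ 0.29270544, -0.77618515, -0.64588711]), 'moment': array([-0.0336368 ,  0.060925  , -0.01213806]), 'opening': 0.08770931988638644}
scene [[448.6, 0.0, 319.9], [0.0, 448.6, 244.2], [0.0, 0.0, 1.0]] [[-0.736, -0.37, 0.567, 1.132], [0.677, -0.384, 0.628, 0.547], [-0.014, 0.846, 0.533, 0.709], [0.0, 0.0, 0.0, 1.0]] ['mtx', 'T']
top [[579.1, 0.0, 327.3], [0.0, 579.1, 239.7], [0.0, 0.0, 1.0]] [[-0.013, 0.999, -0.039, 0.432], [-1.0, -0.013, -0.006, -0.139], [-0.007, 0.039, 0.999, 1.336], [0.0, 0.0, 0.0, 1.0]] ['mtx', 'T']
```

View pics/top0.png

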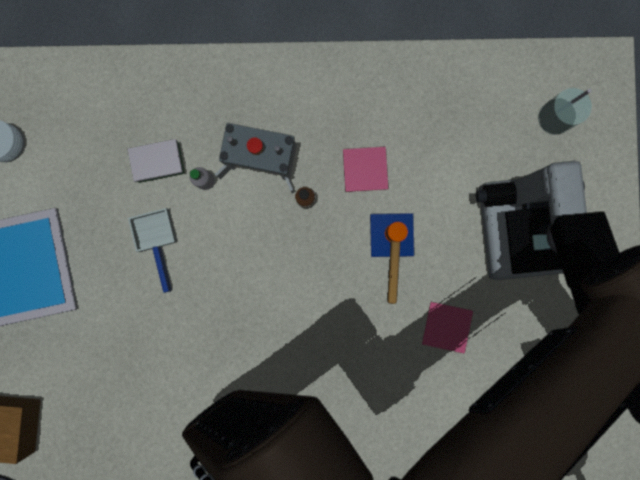

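View pics/scene0.png

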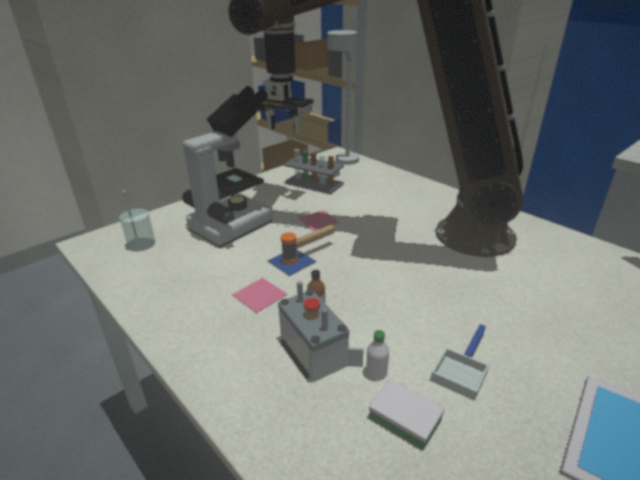

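The top view shows the stand with its red pin at (256,146) and its mouth facing down the image towards the robot. Of the look-alikes:
- **Tray:** the box at (153,230) with the blue handle from (157,250) to (167,290). The big blue board at (30,265) is a distractor.
- **Pad:** the blue one at (392,235). The pink ones at (365,169) and (448,327) are not meant.
- **Mallet:** head at (397,232), handle running to (392,300).
- **Bottles:** green cap at (202,178), amber at (305,197).

```bash
cat > h.py <<'E'
from plant import *
import cv2,numpy as np
def ray(n,uv,z):
    c=calibration(n);K=c["mtx"];T=c["T"]
    uv=np.atleast_2d(np.asarray(uv,float))
    d=np.c_[(uv[:,0]-K[0,2])/K[0,0],-(uv[:,1]-K[1,2])/K[1,1],-np.ones(len(uv))]@T[:3,:3].T
    o=T[:3,3]; return o+d*((z-o[2])/d[:,2])[:,None]
def pts(n,dep):
    c=calibration(n);K=c["mtx"];T=c["T"];v,u=np.mgrid[:480,:640]
    P=np.stack([(u-K[0,2])/K[0,0]*dep,-(v-K[1,2])/K[1,1]*dep,-dep],-1)
    return P@T[:3,:3].T+T[:3,3]
def mask(im,box,lo,hi):
    h=cv2.cvtColor(im,cv2.COLOR_RGB2HSV);m=cv2.inRange(h,lo,hi);o=np.zeros_like(m)
    x0,y0,x1,y1=box;o[y0:y1,x0:x1]=m[y0:y1,x0:x1];return o
def rect(m,n,z):
    # min area rect of mask in world at height z
    ys,xs=np.nonzero(m);P=ray(n,np.c_[xs,ys],z)[:,:2]
    r=cv2.minAreaRect((P*1000).astype(np.float32));return len(xs),np.round(P.mean(0),4),np.round(r[0],1),np.round(r[1],1),round(r[2],1)
E
cat > m1.py <<'E'
from h import *
im=cv2.imread("pics/top0.png")[:,:,::-1].copy();d=np.load("pics/top0_d.npy");P=pts("top",d)
n="top"
m=mask(im,(240,130,275,165),(0,150,80),(8,255,255))|mask(im,(240,130,275,165),(172,150,80),(180,255,255))
print("pin",rect(m,n,.137),P[m>0].mean(0))
print("handle",rect(mask(im,(140,240,180,300),(105,120,40),(130,255,255)),n,.030))
m=mask(im,(360,205,420,265),(105,120,40),(130,255,255));print("pad",rect(m,n,.004))
m=mask(im,(380,215,415,250),(3,180,120),(14,255,255));print("head",rect(m,n,.080),np.median(P[m>0],0))
m=mask(im,(380,242,410,310),(10,80,70),(25,255,255));print("mhandle",rect(m,n,.057),np.median(P[m>0],0))
# stand top plate from depth
b=np.zeros((480,640),bool);b[110:200,205:310]=1
m=(b&(abs(P[...,2]-.105)<.008)).astype(np.uint8);print("plate",rect(m,n,.105))
m=(b&(P[...,2]>.145)).astype(np.uint8);k,l,s,c=cv2.connectedComponentsWithStats(m);print("posts",[(s[i][4],np.round(P[l==i].mean(0),3)) for i in range(1,k)])
b[:]=0;b[195:262,120:190]=1
m=(b&(P[...,2]>.017)&(P[...,2]<.04)).astype(np.uint8);print("traywalls",rect(m,n,.025))
for nm,(u,v) in dict(stain=(197,175),oil=(305,195),box=(155,160)).items(): print(nm,P[v,u],np.round(ray(n,(u,v),.11)[0],3))
E
python3 m1.py; python3 -c "
import cv2;i=cv2.imread('pics/top0.png');cv2.imwrite('pics/c1.png',cv2.resize(i[110:310,110:420],None,fx=2.5,fy=2.5,interpolation=2))"
```

```text
pin (181, array([0.6785, 0.0185]), array([678.7,  18.9]), array([29.3, 29.5]), 89.5) [0.67697872 0.0176158  0.14426733]
handle (264, array([0.4216, 0.2462]), array([422.2, 246. ]), array([103.1,  13.1]), 14.0)
pad (1212, array([ 0.4954, -0.2748]), array([ 493. , -279.7]), array([96.6, 96.8]), 89.2)
head (280, array([ 0.4971, -0.2831]), array([ 497.5, -283.3]), array([38.3, 40. ]), 44.2) [ 0.49753816 -0.28240756  0.08478344]
mhandle (508, array([ 0.4072, -0.276 ]), array([ 408.2, -275.8]), array([ 18.9, 135. ]), 85.6) [ 0.4067511  -0.27552378  0.06111956]
plate (2511, array([0.6752, 0.0144]), array([665.8,  -9.8]), array([225.6, 115.4]), 64.9)
posts [(np.int32(1), array([ 0.432, -0.139,  1.336])), (np.int32(1), array([ 0.432, -0.139,  1.336])), (np.int32(1), array([ 0.432, -0.139,  1.336])), (np.int32(1), array([ 0.432, -0.139,  1.336])), (np.int32(1), array([ 0.432, -0.139,  1.336])), (np.int32(1), array([ 0.432, -0.139,  1.336])), (np.int32(1), array([ 0.432, -0.139,  1.336])), (np.int32(32), array([0.689, 0.067, 0.153])), (np.int32(1), array([ 0.432, -0.139,  1.336])), (np.int32(1)
[... 1102 characters left out ...]
(1), array([ 0.432, -0.139,  1.336])), (np.int32(1), array([ 0.432, -0.139,  1.336])), (np.int32(1), array([ 0.432, -0.139,  1.336])), (np.int32(1), array([ 0.432, -0.139,  1.336])), (np.int32(1), array([ 0.432, -0.139,  1.336])), (np.int32(1), array([ 0.432, -0.139,  1.336])), (np.int32(1), array([ 0.432, -0.139,  1.336])), (np.int32(1), array([ 0.432, -0.139,  1.336])), (np.int32(1), array([ 0.432, -0.139,  1.336]))]
traywalls (467, array([0.4988, 0.2666]), array([494.5, 264.3]), array([117. ,  92.6]), 13.9)
stain [0.62169289 0.14487058 0.10882125] [0.622 0.145 0.11 ]
oil [ 0.57550709 -0.08524996  0.11092574] [ 0.576 -0.085  0.11 ]
box [0.66841893 0.25681882 0.0358866 ] [0.655 0.234 0.11 ]
```

View pics/c1.png

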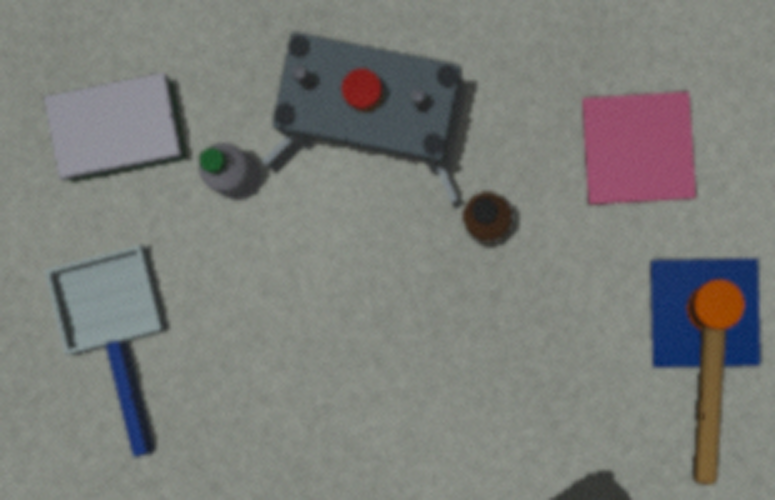

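```bash
python3 - <<'E'
from h import *
c=np.array([(293,33),(461,66),(441,161),(276,127)])/2.5+[110,110]-.5
P=ray("top",c,.105)[:,:2];print(P.round(4),P.mean(0))
e=P[0]-P[1];print("yaw y-edges",np.degrees(np.arctan2(*(P[0]-P[1])[::-1]))-90,np.degrees(np.arctan2(*(P[3]-P[2])[::-1]))-90,[np.linalg.norm(P[i]-P[i-1]) for i in range(4)])
p=ray("top",np.array([(305,75),(420,98)])/2.5+[110,110]-.5,.155);print(p, np.degrees(np.arctan2(*(p[0]-p[1])[:2][::-1]))-90)
im=cv2.imread("pics/scene0.png")[:,:,::-1].copy()
for lo,hi in(((0,170,100),(5,255,255)),((170,150,100),(180,255,255))):
    m=mask(im,(295,292,330,330),lo,hi)
    if m.any(): print("pin scene",rect(m,"scene",.137))
m=mask(im,(455,315,495,360),(105,120,40),(130,255,255));print("handle scene",rect(m,"scene",.03))
m=mask(im,(280,225,300,246),(3,180,120),(14,255,255));print("head scene",rect(m,"scene",.08))
E
```

```text
[[ 0.7343  0.0814]
 [ 0.7037 -0.0626]
 [ 0.622  -0.0446]
 [ 0.6533  0.0965]] [0.67833007 0.01767413]
yaw y-edges -11.99465343066528 -12.472541666403387 [np.float64(0.08242986079740926), np.float64(0.1472719234794249), np.float64(0.08361078501057527), np.float64(0.14456087378035343)]
[[ 0.68700752  0.0628187   0.155     ]
 [ 0.66662083 -0.03170957  0.155     ]] -12.170439814071642
handle scene (126, array([0.4321, 0.2526]), array([429. , 252.1]), array([96.7,  8.6]), 13.4)
head scene (0, array([nan, nan]), array([0., 0.]), array([0., 0.]), 0.0)h.py:18: RuntimeWarning: Mean of empty slice.
  r=cv2.minAreaRect((P*1000).astype(np.float32));return len(xs),np.round(P.mean(0),4),np.round(r[0],1),np.round(r[1],1),round(r[2],1)
  ret = um.true_divide(
```

```bash
cat >> h.py <<'E'
from scipy.spatial.transform import Rotation as Ro
def tool():
    o=get_obs();r,p,y=o["orientation"]
    return o,Ro.from_euler("xyz",[r,p,y],degrees=True).as_matrix()
def go(tgt,jaw=None):
    """shift [cm] in present tool axes to world tgt, and spin [rad] that brings tool z to world angle jaw [deg] mod 180"""
    o,R=tool();s=(R.T@(np.array(tgt)-o["tool_pos"])*100).round(2)
    a=np.degrees(np.arctan2(R[1,2],R[0,2]));print("clk",round(o["clock"],2),"tcp",o["tool_pos"].round(4),"zang",round(a,2),"tilt",np.round(R[2,1:],4),"q",o["joint_pos"].round(1),"open",round(o["opening"],4),"F",o["force"].round(1),"shift",s,end=" ")
    if jaw is not None:
        t=(jaw-a+90)%180-90; sg=-1 if R[2,0]<0 else 1   # tool x down: +spin turns world yaw negative
        print("spin",round(sg*np.radians(t),3),"alt",round(sg*np.radians(t+(180 if t<0 else -180)),3))
    print()
E
python3 - <<'E'
from h import *
print(tool()[1].round(3))
go([.22,-.38,.226],104)
E
```

```text
[[-0.001 -0.95  -0.312]
 [ 0.001 -0.312  0.95 ]
 [-1.     0.     0.002]]
clk 0.1 tcp [ 0.2108 -0.6408  0.2257] zang 108.2 tilt [0.0002 0.0015] q [-55.3  20.6   0.6  -0.  -70.1 -16.5] open 0.0878 F [-0.7  0.  -0.3] shift [ 1.000e-02 -9.020e+00  2.449e+01] spin 0.073 alt -3.068
```

move_arm([
  [[0,-1.0,4.2,0.012],[0,-1.4,4.2,0.012],[0,-1.6,4.2,0.012],[0,-1.6,4.2,0.012],[0,-1.6,4.2,0.012],[0,-1.8,3.8,0.012]],
], jaw=6)

```text
clock: 0.7
tool_pos: [0.226, -0.3763, 0.2262]
orientation: [11.8, 90.0, 115.8]
force: [1.8, 0.7, 1.5]
opening: 0.0599
```

```bash
python3 - <<'E'
from h import *
go([.38,-.15,.226],104); go([.40,.24,.15],104)
E
```

```text
clk 0.7 tcp [ 0.226  -0.3763  0.2262] zang 104.01 tilt [0.0001 0.0005] q [-33.1  -2.4 -27.4  -0.  -65.1 -42.9] open 0.0599 F [1.8 0.7 1.5] shift [  0.03 -20.42  18.23] spin 0.0 alt -3.141

clk 0.7 tcp [ 0.226  -0.3763  0.2262] zang 104.01 tilt [0.0001 0.0005] q [-33.1  -2.4 -27.4  -0.  -65.1 -42.9] open 0.0599 F [1.8 0.7 1.5] shift [  7.64 -31.8   55.58] spin 0.0 alt -3.141
```

move_arm([
  [[0,-3.4,3.0,0],[0,-3.4,3.0,0],[0,-3.4,3.0,0],[0,-3.4,3.0,0],[0,-3.4,3.0,0],[0,-3.4,3.2,0],[0,-1.4,4.7,0],[0,-1.4,4.7,0]],
])

```text
clock: 1.5
tool_pos: [0.3845, -0.0522, 0.2263]
orientation: [85.1, 90.0, -170.9]
force: [2.0, -0.0, 0.2]
opening: 0.0601
```

move_arm([
  [[1.2,-1.4,4.6,0],[1.3,-1.4,4.6,0],[1.3,-1.4,4.7,0],[1.3,-1.4,4.7,0],[1.3,-1.4,4.7,0],[1.2,-1.4,4.7,0],[0,0,0,0]],
])

```text
clock: 2.2
tool_pos: [0.3978, 0.2395, 0.1495]
orientation: [134.6, 89.9, -121.1]
force: [-0.0, -1.2, -0.4]
opening: 0.0602
```

```bash
python3 - <<'E'
from h import *
im,d=snapshot("top"); cv2.imwrite("pics/top1.png",im[:,:,::-1])
m=mask(im,(140,240,180,300),(105,120,40),(130,255,255));print("handle",rect(m,"top",.030))
go([.391,.2385,.06],104)
cv2.imwrite('pics/c2.png',cv2.resize(im[180:340,90:290],None,fx=3,fy=3)[:,:,::-1])
E
```

```text
handle (58, array([0.4618, 0.2558]), array([462. , 255.3]), array([21.5, 14.2]), 13.9)
clk 2.25 tcp [0.3973 0.2373 0.1499] zang 104.27 tilt [ 0.0021 -0.0017] q [  55.3    4.4  -31.4   -0.   -54.4 -131.1] open 0.0598 F [ 0.2 -0.2 -1. ] shift [8.99 0.56 0.29] spin 0.005 alt -3.137
```

View pics/c2.png

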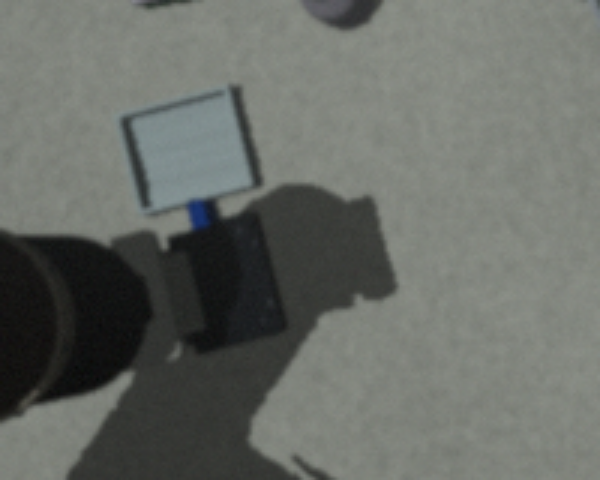

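move_arm([
  [[3,0.3,0.2,0],[3,0.3,0.1,0],[3,0,0,0],[2,0,0,0],[1.5,0,0,0],[1,0,0,0],[0.5,0,0,0],[0,0,0,0]],
])

```text
clock: 3.05
tool_pos: [0.3913, 0.2364, 0.0111]
orientation: [132.1, 90.0, -123.8]
force: [-0.2, -0.9, 0.5]
opening: 0.0596
```

```bash
python3 - <<'E'
from h import *
go([.391,.2381,.010],104)
E
```

```text
clk 3.05 tcp [0.3913 0.2364 0.0111] zang 104.06 tilt [ 0.0005 -0.0004] q [  55.9   15.7  -41.3    0.   -33.  -131.9] open 0.0596 F [-0.2 -0.9  0.5] shift [ 0.11 -0.01  0.17] spin 0.001 alt -3.141
```

move_arm([
  [[0,0,0.2,0],[0,0,0,0],[0,0,0,0],[0,0,0,0],[0,0,0,0],[0,0,0,0],[0,0,0,0],[0,0,0,0]],
], jaw=0.5)

```text
clock: 3.85
tool_pos: [0.391, 0.2391, 0.0114]
orientation: [-48.5, 90.0, 55.6]
force: [-1.4, 1.6, 1.8]
opening: 0.0138
```

```bash
python3 - <<'E'
from h import *
s=np.array([.678,.0185]);a=np.radians(-12.2);X=np.array([np.cos(a),np.sin(a)]);Y=np.array([-X[1],X[0]])
for x in(-.19,-.12,0):
    g=s+X*(x-.125)-.004*Y; print(x,g.round(4)); go([*g,.011],77.8)
E
```

```text
-0.19 [0.3693 0.0812]
clk 3.85 tcp [0.391  0.2391 0.0114] zang 104.09 tilt [-0.0005  0.0004] q [  56.2   15.7  -41.2    0.   -33.  -132.1] open 0.0138 F [-1.4  1.6  1.8] shift [  0.03   5.95 -14.79] spin 0.459 alt -2.683

-0.12 [0.4377 0.0664]
clk 3.85 tcp [0.391  0.2391 0.0114] zang 104.09 tilt [-0.0005  0.0004] q [  56.2   15.7  -41.2    0.   -33.  -132.1] open 0.0138 F [-1.4  1.6  1.8] shift [  0.03  -0.33 -17.89] spin 0.459 alt -2.683

0 [0.555 0.041]
clk 3.85 tcp [0.391  0.2391 0.0114] zang 104.09 tilt [-0.0005  0.0004] q [  56.2   15.7  -41.2    0.   -33.  -132.1] open 0.0138 F [-1.4  1.6  1.8] shift [  0.03 -11.08 -23.21] spin 0.459 alt -2.683
```

move_arm([
  [[0,0.3,-1.2,0],[0,0.5,-2.4,0],[0,0.5,-2.4,0],[0,0.6,-2.4,0],[0,0.6,-2.4,0],[0,0.5,-2.4,0],[0,0.3,-1.4,0],[0,0,0,0]],
])

```text
clock: 4.65
tool_pos: [0.3936, 0.0867, 0.0113]
orientation: [125.3, 89.9, -130.7]
force: [-0.4, -5.3, 6.5]
opening: 0.0136
```

move_arm([
  [[0,0,0,0.05],[0,0,0,0.08],[0,0,0,0.08],[0,0,0,0.08],[0,0,0,0.08],[0,0,0,0.06],[0,0,0,0.029],[0,0,0,0]],
])

```text
clock: 5.45
tool_pos: [0.3946, 0.0894, 0.0114]
orientation: [-40.3, 90.0, 37.5]
force: [0.4, 1.5, 2.1]
opening: 0.014
```

```bash
python3 - <<'E'
from h import *
s=np.array([.678,.0185]);a=np.radians(-12.2);X=np.array([np.cos(a),np.sin(a)]);Y=np.array([-X[1],X[0]])
for x in(-.13,-.04,0):
    g=s+X*(x-.125)-.004*Y; print(x,g.round(4)); go([*g,.011],77.8)
im,d=snapshot("top"); cv2.imwrite("pics/top2.png",im[:,:,::-1])
cv2.imwrite('pics/c3.png',cv2.resize(im[100:320,150:350],None,fx=3,fy=3,interpolation=2)[:600,:,::-1])
E
```

```text
-0.13 [0.4279 0.0685]
clk 5.45 tcp [0.3946 0.0894 0.0114] zang 77.81 tilt [-0.0004  0.0005] q [  41.1   11.5  -47.9    0.   -30.6 -143.3] open 0.014 F [0.4 1.5 2.1] shift [ 0.04 -3.7  -1.34] spin 0.0 alt -3.141

-0.04 [0.5159 0.0495]
clk 5.45 tcp [0.3946 0.0894 0.0114] zang 77.81 tilt [-0.0004  0.0005] q [  41.1   11.5  -47.9    0.   -30.6 -143.3] open 0.014 F [0.4 1.5 2.1] shift [  0.04 -12.7   -1.34] spin 0.0 alt -3.141

0 [0.555 0.041]
clk 5.45 tcp [0.3946 0.0894 0.0114] zang 77.81 tilt [-0.0004  0.0005] q [  41.1   11.5  -47.9    0.   -30.6 -143.3] open 0.014 F [0.4 1.5 2.1] shift [  0.04 -16.7   -1.34] spin 0.0 alt -3.141
```

View pics/c3.png

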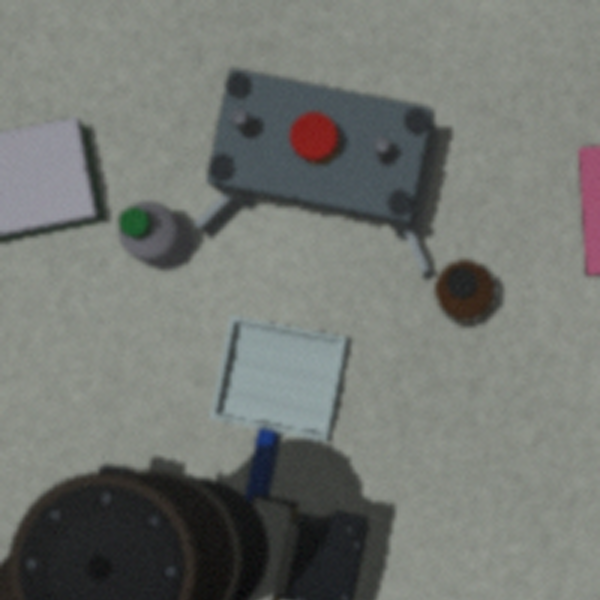

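```bash
python3 - <<'E'
from h import *
s=np.array([.678,.0185]);a=np.radians(-12.2);X=np.array([np.cos(a),np.sin(a)]);Y=np.array([-X[1],X[0]])
for n,f,bx in(("top","top0",((215-32,160,218,195),(290,182,320,212))),("scene","scene0",((362,328,392,382),(305,268,330,305)))):
    P=pts(n,np.load(f"pics/{f}_d.npy"))
    for b in bx:
        Q=P[b[1]:b[3],b[0]:b[2]].reshape(-1,3)
        for z in np.arange(.045,.115,.01):
            q=Q[abs(Q[:,2]-z)<.005]; l=(q[:,:2]-s)@np.c_[X,Y]
            l=l[(abs(l[:,1])>.08)&(abs(l[:,1])<.15)&(l[:,0]<-.05)&(l[:,0]>-.11)]
            if len(l)>3: print(n,b[0],round(z,3),len(l),l.min(0).round(4),l.max(0).round(4))
E
```

```text
top 183 0.045 27 [-0.1009  0.0837] [-0.0599  0.1177]
top 183 0.055 28 [-0.1008  0.0827] [-0.0585  0.1144]
top 183 0.065 49 [-0.1007  0.0961] [-0.0576  0.1324]
top 183 0.075 121 [-0.0995  0.0979] [-0.0589  0.1348]
top 183 0.085 54 [-0.0944  0.1017] [-0.0657  0.1252]
top 183 0.095 7 [-0.0899  0.1077] [-0.0728  0.1204]
top 183 0.105 43 [-0.0898  0.1071] [-0.0697  0.1288]
top 183 0.115 44 [-0.0882  0.1072] [-0.0702  0.1257]
top 290 0.045 16 [-0.0972 -0.1413] [-0.0516 -0.0803]
top 290 0.055 23 [-0.0973 -0.1418] [-0.0566 -0.0817]
top 290 0.065 37 [-0.0964 -0.1405] [-0.0566 -0.0982]
top 290 0.075 130 [-0.0969 -0.141 ] [-0.0554 -0.0998]
top 290 0.085 56 [-0.0906 -0.1369] [-0.0604 -0.1031]
top 290 0.105 33 [-0.0845 -0.1291] [-0.0663 -0.1092]
top 290 0.115 48 [-0.0857 -0.1296] [-0.0657 -0.1098]
scene 362 0.045 87 [-0.0928  0.085 ] [-0.0544  0.1425]
scene 362 0.055 83 [-0.0911  0.1028] [-0.0533  0.142 ]
scene 362 0.065 112 [-0.0965  0.1015] [-0.0545  0.1419]
scene 362 0.075 143 [-0.094   0.1031] [-0.0563  0.139 ]
scene 362 0.085 73 [-0.0883  0.1097] [-0.0635  0.1324]
scene 362 0.095 29 [-0.0811  0.1134] [-0.0667  0.1322]
scene 362 0.105 99 [-0.0858  0.1105] [-0.0647  0.1313]
scene 362 0.115 6 [-0.0802  0.1153] [-0.0668  0.1275]
scene 305 0.045 18 [-0.0869 -0.1017] [-0.0725 -0.0958]
scene 305 0.055 22 [-0.0879 -0.1033] [-0.0656 -0.095 ]
scene 305 0.065 54 [-0.0914 -0.1274] [-0.0516 -0.0942]
scene 305 0.075 94 [-0.0877 -0.1298] [-0.0529 -0.0962]
scene 305 0.085 48 [-0.0831 -0.1259] [-0.0589 -0.1042]
scene 305 0.095 23 [-0.0785 -0.119 ] [-0.0617 -0.1057]
scene 305 0.105 58 [-0.0799 -0.13  ] [-0.0619 -0.1058]
scene 305 0.115 5 [-0.0794 -0.1191] [-0.0634 -0.108 ]
```

```bash
python3 - <<'E'
from h import *
s=np.array([.678,.0185]);a=np.radians(-12.2);X=np.array([np.cos(a),np.sin(a)]);Y=np.array([-X[1],X[0]])
c=np.array([(236,319),(350,338),(331,440),(216,417)])/3+[150,100]-.33
Q=ray("top",c,.025)[:,:2];L=(Q-s)@np.c_[X,Y];print(L.round(4),L.mean(0))
print("grip",(get_obs()["tool_pos"][:2]-s)@np.c_[X,Y])
E
```

```text
[[-0.1284  0.0486]
 [-0.1253 -0.0391]
 [-0.2039 -0.0407]
 [-0.2041  0.0482]] [-0.16542628  0.00427698]
grip [-0.29201751  0.00936082]
```

move_arm([
  [[0,-1.0,-0.2,0],[0,-2.0,-0.2,0],[0,-2.0,-0.2,0],[0,-2.0,0,0],[0,-2.0,0,0],[0,-2.0,0,0],[0,-1.5,0,0],[0,0,0,0]],
])

```text
clock: 6.3
tool_pos: [0.5149, 0.0556, 0.0113]
orientation: [133.1, 89.8, -149.1]
force: [-1.2, -3.9, 7.8]
opening: 0.0141
```

move_arm([
  [[0,0,0,0],[0,0,0,0],[-0.3,0.4,0,0],[-0.2,0.3,0,0],[0,0,0,0]],
], jaw=4)

```text
clock: 6.8
tool_pos: [0.5079, 0.0585, 0.0166]
orientation: [-29.9, 90.0, 47.9]
force: [0.8, 0.2, 0.3]
opening: 0.0392
```

```bash
python3 - <<'E'
from h import *
im,d=snapshot("top"); cv2.imwrite("pics/top3.png",im[:,:,::-1])
go([.55,.04,.016],77.8)
s=np.array([.678,.0185]);a=np.radians(-12.2);X=np.array([np.cos(a),np.sin(a)]);Y=np.array([-X[1],X[0]])
print("grip",(get_obs()["tool_pos"][:2]-s)@np.c_[X,Y])
cv2.imwrite('pics/c4.png',cv2.resize(im[100:300,150:350],None,fx=3,fy=3,interpolation=2)[:,:,::-1])
E
```

```text
clk 6.85 tcp [0.5082 0.0585 0.0165] zang 77.82 tilt [-0.0003  0.0003] q [  28.6   19.2  -34.2   -0.   -36.5 -130.8] open 0.0396 F [-0.1 -0.2  1.1] shift [ 0.06 -4.47 -0.93] spin 0.0 alt -3.141

grip [-0.17440313  0.00323744]
```

View pics/c4.png

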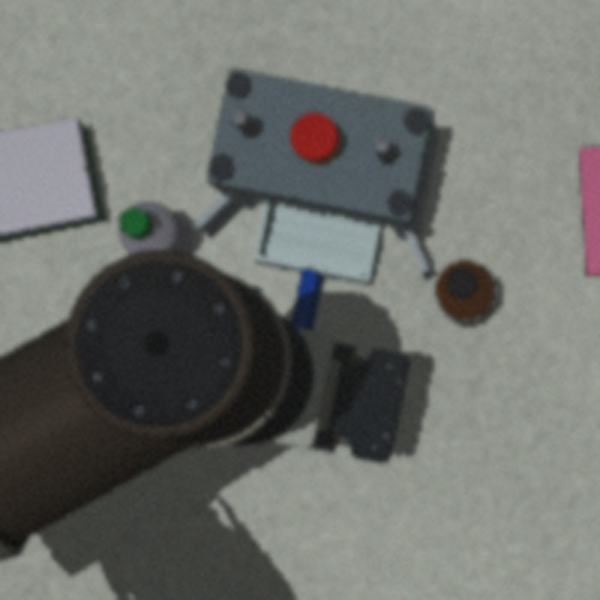

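```bash
python3 - <<'E'
from h import *
im,d=snapshot("top");P=pts("top",d)
s=np.array([.678,.0185]);a=np.radians(-12.2);X=np.array([np.cos(a),np.sin(a)]);Y=np.array([-X[1],X[0]])
for u,v in[(160,345),(230,300),(285,360),(300,380),(345,360),(345,440),(375,400),(400,380),(395,350),(385,455)]:
    p=P[100+v//3,150+u//3];print((u,v),p.round(3),((p[:2]-s)@np.c_[X,Y]).round(3))
E
```

```text
(160, 345) [0.506 0.055 0.459] [-0.176 -0.001]
(230, 300) [0.529 0.02  0.457] [-0.146 -0.03 ]
(285, 360) [0.506 0.007 0.35 ] [-0.166 -0.047]
(300, 380) [0.501 0.01  0.268] [-0.171 -0.045]
(345, 360) [ 0.522 -0.002  0.127] [-0.148 -0.052]
(345, 440) [0.468 0.002 0.103] [-0.201 -0.061]
(375, 400) [ 0.495 -0.022  0.128] [-0.171 -0.079]
(400, 380) [ 0.509 -0.039  0.124] [-0.153 -0.092]
(395, 350) [ 0.54  -0.024  0.002] [-0.126 -0.071]
(385, 455) [ 0.457 -0.028  0.125] [-0.206 -0.092]
```

move_arm([
  [[0,0,0,0],[0,0,0,0],[0,0,0,0],[0,0,0,0],[0,0,0,0],[0,0,0,0]],
], jaw=0.5)

```text
clock: 7.5
tool_pos: [0.5083, 0.0582, 0.0162]
orientation: [128.6, 90.0, -153.7]
force: [0.3, 0.8, -0.2]
opening: 0.0139
```

move_arm([
  [[0,-0.5,-0.1,0],[0,-0.8,-0.1,0],[0,-0.8,0,0],[0,-0.7,0,0],[0,-0.5,0,0],[0,-0.3,0,0],[0,-0.2,0,0],[0,0,0,0]],
])

```text
clock: 8.3
tool_pos: [0.5455, 0.0482, 0.0162]
orientation: [-96.8, 90.0, -19.0]
force: [-1.9, -1.1, 0.8]
opening: 0.0139
```

```bash
cat > st.py <<'E'
from h import *
s=np.array([.678,.0185]);a=np.radians(-12.2);X=np.array([np.cos(a),np.sin(a)]);Y=np.array([-X[1],X[0]])
def gs(): print("grip in stand",((get_obs()["tool_pos"][:2]-s)@np.c_[X,Y]).round(4))
E
python3 - <<'E'
from st import *
im,d=snapshot("top"); cv2.imwrite("pics/top4.png",im[:,:,::-1])
go([.55,.04,.016],77.8);gs()
m=mask(im,(230,180,270,240),(105,120,40),(130,255,255));ys,xs=np.nonzero(m)
L=(ray("top",np.c_[xs,ys],.03)[:,:2]-s)@np.c_[X,Y];print("handle in stand",L.min(0),L.max(0),len(L))
E
```

```text
clk 8.35 tcp [0.5455 0.0482 0.0162] zang 77.78 tilt [-0.0005  0.0001] q [  25.6   21.9  -29.6    0.   -38.5 -127.8] open 0.0138 F [-1.2 -1.1  0.1] shift [ 0.02 -0.62 -0.7 ] spin -0.0 alt 3.141

grip in stand [-0.1358  0.001 ]
handle in stand [-0.07971288 -0.00992689] [-0.05694102  0.00268444] 56
```

move_arm([
  [[0,-0.3,0,0],[0,-0.3,0,0],[0,-0.3,0,0],[0,-0.2,0,0],[0,0,0,0]],
])

```text
clock: 8.85
tool_pos: [0.5512, 0.0468, 0.0161]
orientation: [100.4, 89.6, 178.1]
force: [-24.8, 15.7, 20.9]
opening: 0.0137
```

```bash
cat > chk.py <<'E'
from st import *
im,d=snapshot("top")
go([.55,.04,.016],77.8);gs()
m=mask(im,(230,180,270,240),(105,120,40),(130,255,255));ys,xs=np.nonzero(m)
L=(ray("top",np.c_[xs,ys],.03)[:,:2]-s)@np.c_[X,Y];print("handle in stand",L.min(0),L.max(0),len(L))
cv2.imwrite('pics/c_%.2f.png'%get_obs()["clock"],cv2.resize(im[100:300,150:350],None,fx=3,fy=3,interpolation=2)[:,:,::-1])
E
python3 chk.py
```

```text
clk 8.9 tcp [0.5512 0.0468 0.0161] zang 77.74 tilt [ 0.0073 -0.0013] q [  25.    22.5  -28.4   -0.3  -39.5 -127. ] open 0.0135 F [-24.3  14.8  20.4] shift [ 0.01 -0.03 -0.69] spin -0.001 alt 3.14

grip in stand [-0.13    0.0009]
handle in stand [-0.07212501 -0.00937075] [-0.05694102  0.00305208] 36
```

View pics/c_8.90.png

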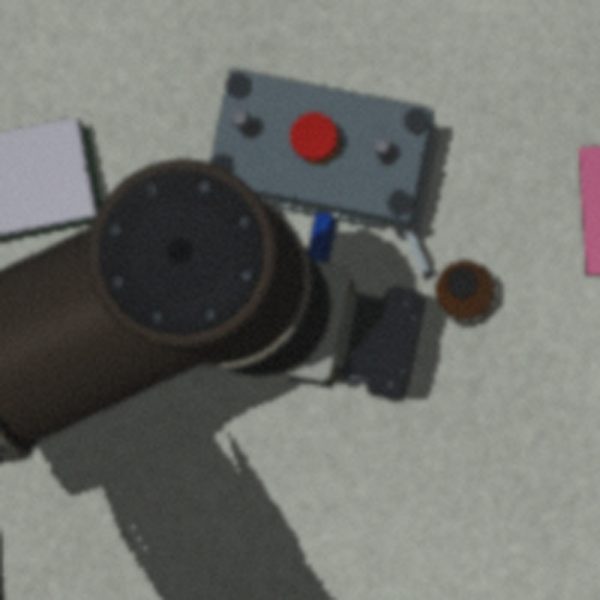

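move_arm([
  [[0,0.2,0,0],[0,0.2,0,0],[0,0,0,0]],
])

```text
clock: 9.2
tool_pos: [0.5511, 0.0471, 0.0162]
orientation: [100.9, 89.9, 178.7]
force: [-7.1, 4.3, 4.4]
opening: 0.0137
```

move_arm([
  [[0,0,0,0],[0,0,0,0],[0,0,0,0],[0,0,0,0]],
], jaw=4)

```text
clock: 9.6
tool_pos: [0.5525, 0.0469, 0.0163]
orientation: [-66.5, 90.0, 11.3]
force: [0.1, -0.0, 0.2]
opening: 0.0377
```

```bash
python3 - <<'E'
from st import *
go([.548,.047,.11]);gs()
E
```

```text
clk 9.6 tcp [0.5525 0.0469 0.0163] zang 77.78 tilt [-0.0006  0.0002] q [  25.1   22.4  -28.8    0.   -38.9 -127.3] open 0.0377 F [ 0.1 -0.   0.2] shift [-9.37  0.43 -0.08] 
grip in stand [-0.1287  0.0012]
```

move_arm([
  [[-1.5,0,0,0],[-3,0,0,0],[-4,0,0,0],[-4,0.5,0,0],[-4,1,0,0],[-4,1.5,0,0],[0,0,0,0]],
], jaw=6)

```text
clock: 10.3
tool_pos: [0.5245, 0.054, 0.2276]
orientation: [-59.3, 89.4, 18.5]
force: [0.7, 0.6, -0.3]
opening: 0.0597
```

```bash
python3 - <<'E'
from st import *
im,d=snapshot("scene"); cv2.imwrite("pics/scene1.png",im[:,:,::-1])
cv2.imwrite("pics/c5.png",cv2.resize(im[260:440,260:500],None,fx=2.5,fy=2.5,interpolation=2)[:,:,::-1])
im,d=snapshot("top");
m=mask(im,(230,180,275,260),(105,120,40),(130,255,255));ys,xs=np.nonzero(m)
L=(ray("top",np.c_[xs,ys],.03)[:,:2]-s)@np.c_[X,Y];print("handle in stand",L.min(0),L.max(0),len(L))
cv2.imwrite("pics/top5.png",im[:,:,::-1])
go([.4477,-.2793,.2],85.4)
E
```

```text
handle in stand [-0.09353181 -0.00992689] [-0.05694102  0.00434826] 95
clk 10.4 tcp [0.523  0.0535 0.2226] zang 77.8 tilt [-0.0024  0.0022] q [  27.2    6.5  -18.5   -0.   -64.8 -129.4] open 0.0599 F [-0.3  0.3 -1. ] shift [  2.18   0.32 -34.12] spin -0.133 alt 3.009
```

View pics/c5.png

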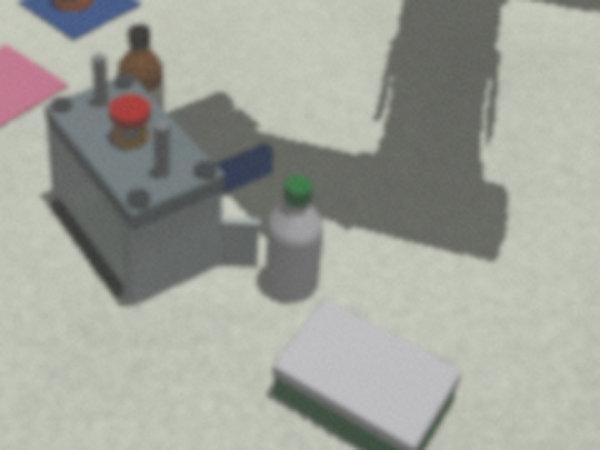

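move_arm([
  [[0,0,-3,0],[0,0,-4.5,0],[0,0,-4.5,0],[0,0,-4.5,0],[0,0,-4.5,0],[0.7,0.1,-4.5,0],[0.7,0.1,-4.5,0],[0.8,0.1,-4.1,0]],
])

```text
clock: 11.2
tool_pos: [0.4463, -0.2814, 0.1976]
orientation: [87.2, 89.9, 165.0]
force: [0.9, 0.1, 0.5]
opening: 0.0602
```

move_arm([
  [[0,0,0,-0.067],[0,0,0,-0.066],[0,0,0,0]],
])

```text
clock: 11.5
tool_pos: [0.4467, -0.28, 0.1975]
orientation: [80.9, 89.8, 166.3]
force: [0.4, -0.8, 0.2]
opening: 0.0601
```

```bash
python3 - <<'E'
from st import *
im,d=snapshot("top");P=pts("top",d)
m=mask(im,(230,180,275,260),(105,120,40),(130,255,255));ys,xs=np.nonzero(m)
L=(ray("top",np.c_[xs,ys],.03)[:,:2]-s)@np.c_[X,Y];print("handle in stand",L.min(0),L.max(0),np.median(L,0),len(L))
m=mask(im,(370,205,425,260),(3,180,120),(14,255,255));print("head",rect(m,"top",.08) if m.any() else 0)
cv2.imwrite("pics/top6.png",im[:,:,::-1])
go([.4477,-.2793,.2],85.4)
E
```

```text
Traceback (most recent call last):
ValueError: zero-size array to reduction operation minimum which has no identity
```

```bash
python3 - <<'E'
from st import *
im,d=snapshot("top"); cv2.imwrite("pics/top6.png",im[:,:,::-1])
im,d=snapshot("scene"); cv2.imwrite("pics/scene2.png",im[:,:,::-1])
m=mask(im,(345,300,380,345),(100,70,25),(130,255,255));ys,xs=np.nonzero(m)
L=(ray("scene",np.c_[xs,ys],.03)[:,:2]-s)@np.c_[X,Y];print("handle in stand",L.min(0),L.max(0),np.median(L,0),len(L))
go([.4477,-.2793,.2],85.4)
E
```

```text
handle in stand [-0.13564904 -0.00209162] [-0.07654846  0.02678471] [-0.10527279  0.01165742] 201
clk 11.65 tcp [ 0.4474 -0.2793  0.1985] zang 85.31 tilt [0.0013 0.0003] q [-10.7   7.9 -20.2  -0.  -62.  -84. ] open 0.0599 F [1.2 0.2 0.6] shift [-0.15 -0.03  0.  ] spin -0.002 alt 3.14
```

View pics/top6.png

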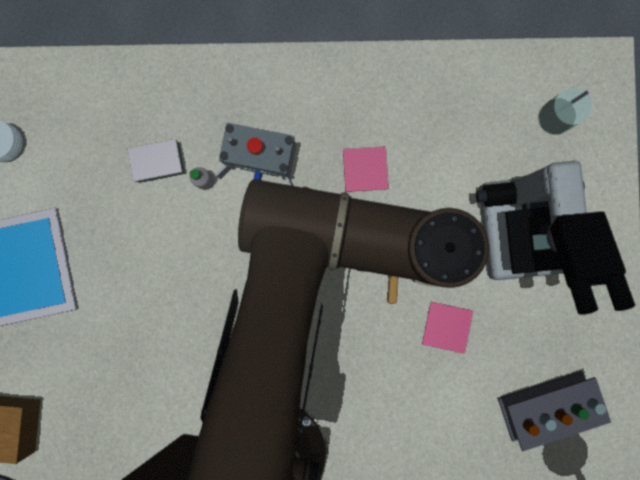

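move_arm([
  [[3,0,0,0],[3.5,0,0,0],[3.5,0,0,0],[3,0,0,0],[2,0,0,0],[1.2,0,0,0],[0.6,0,0,0],[0,0,0,0]],
])

```text
clock: 12.45
tool_pos: [0.4476, -0.2793, 0.031]
orientation: [89.1, 90.0, 174.5]
force: [0.2, -0.6, -0.1]
opening: 0.0602
```

move_arm([
  [[0,0,0,0],[0,0,0,0],[0,0,0,0],[0,0,0,0],[0,0,0,0],[0,0,0,0],[0,0,0,0],[0,0,0,0]],
], jaw=0.8)

```text
clock: 13.25
tool_pos: [0.4473, -0.2794, 0.0313]
orientation: [79.4, 90.0, 164.8]
force: [-1.3, 1.5, 3.1]
opening: 0.0199
```

```bash
python3 - <<'E'
from st import *
go([.4477,-.2793,.2],85.4)
E
```

```text
clk 13.25 tcp [ 0.4473 -0.2794  0.0313] zang 85.41 tilt [0.0003 0.0001] q [-10.7  19.1 -31.4  -0.  -39.5 -83.9] open 0.0199 F [-1.3  1.5  3.1] shift [-1.687e+01 -3.000e-02  1.000e-02] spin 0.0 alt -3.142
```

move_arm([
  [[-0.8,0,0,0],[-2,0,0,0],[-3,0,0,0],[-4,0,0,0],[-4,0,0,0],[-3.5,0,0,0],[-2,0,0,0],[-0.7,0,0,0]],
])

```text
clock: 14.05
tool_pos: [0.4482, -0.2797, 0.2337]
orientation: [-99.4, 89.8, -14.0]
force: [0.2, 0.3, -3.9]
opening: 0.0197
```

```bash
python3 - <<'E'
from st import *
go([.6291,.0291,.23],77.8)
im,d=snapshot("scene"); cv2.imwrite("pics/scene3.png",im[:,:,::-1])
cv2.imwrite("pics/c6.png",cv2.resize(im[60:300,200:440],None,fx=2.5,fy=2.5,interpolation=2)[:,:,::-1])
E
```

```text
clk 14.05 tcp [ 0.4482 -0.2797  0.2337] zang 85.41 tilt [-0.0036 -0.0006] q [-10.7   6.3 -17.2   0.  -66.3 -83.9] open 0.0197 F [ 0.2  0.3 -3.9] shift [  0.41 -15.56  32.23] spin 0.133 alt -3.009
```

View pics/c6.png

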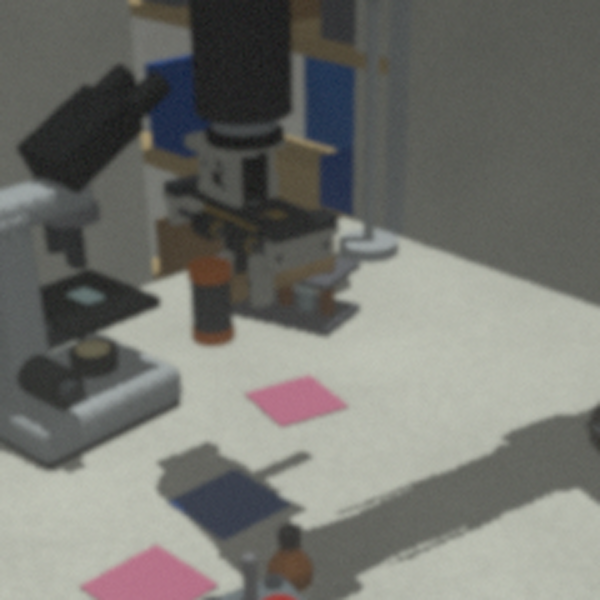

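move_arm([
  [[0,-1,2,0],[0,-2,4,0],[0,-2,4.2,0],[0,-2,4.2,0],[0,-2,4.2,0],[0,-2,4.2,0],[0,-2,4.2,0],[0,-1.5,3,0]],
])

```text
clock: 14.9
tool_pos: [0.6162, 0.0105, 0.2287]
orientation: [99.5, 89.8, -175.0]
force: [0.1, -0.9, -4.4]
opening: 0.0201
```

move_arm([
  [[0,-0.8,1.5,0],[0,-0.3,0.7,0],[0,0,0,0.067],[0,0,0,0.066],[0,0,0,0],[0,0,0,0]],
])

```text
clock: 15.5
tool_pos: [0.6282, 0.0282, 0.2306]
orientation: [113.0, 89.9, -169.1]
force: [-0.2, -0.4, -4.0]
opening: 0.0201
```

```bash
cat > hd.py <<'E'
from st import *
go([.6291,.0291,.23],77.8);gs()
im,d=snapshot("scene");cv2.imwrite('pics/hd%.2f.png'%get_obs()["clock"],im[:,:,::-1])
h=cv2.cvtColor(im,cv2.COLOR_RGB2HSV)
m=cv2.inRange(h,(3,170,60),(14,255,255));m[:,:240]=0;m[:,420:]=0
k,l,st,c=cv2.connectedComponentsWithStats(m)
for i in range(1,k):
    if st[i][4]>15:print("orange",st[i],c[i].round(1))
m=cv2.inRange(h,(0,170,60),(2,255,255))|cv2.inRange(h,(172,150,60),(180,255,255));m[:,:240]=0;m[:,420:]=0
k,l,st,c=cv2.connectedComponentsWithStats(m)
for i in range(1,k):
    if st[i][4]>15:print("red",st[i],c[i].round(1))
E
python3 hd.py
```

```text
clk 15.5 tcp [0.6282 0.0282 0.2306] zang 77.85 tilt [ 0.0011 -0.0005] q [  20.3   16.1   -5.1   -0.   -68.8 -122.5] open 0.0201 F [-0.2 -0.4 -4. ] shift [ 0.06 -0.07  0.1 ] spin 0.001 alt -3.141

grip in stand [-0.0507 -0.001 ]
```

```bash
python3 -c "
import cv2,glob;f=sorted(glob.glob('pics/hd*.png'))[-1];i=cv2.imread(f);cv2.imwrite('pics/c7.png',cv2.resize(i[190:390,240:480],None,fx=3,fy=3,interpolation=2))"
```

```text
(no output)
```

View pics/c7.png

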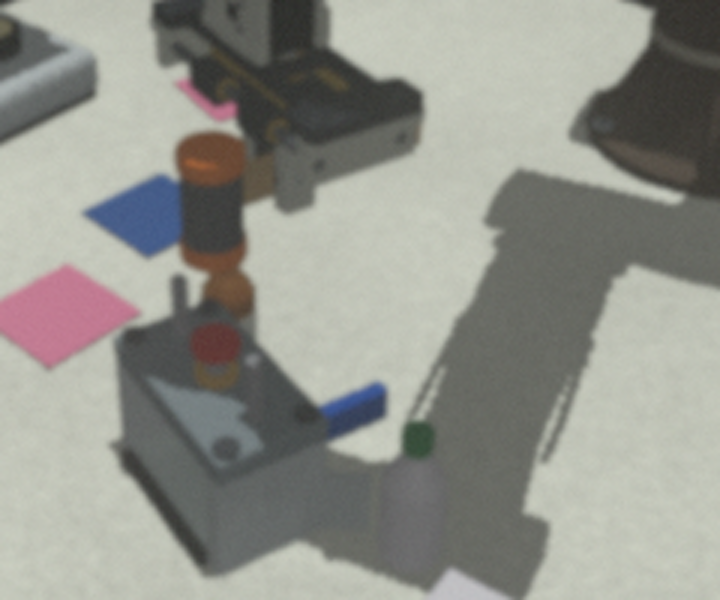

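move_arm([
  [[1.5,0,0,0],[3.0,0,0,0],[3.0,0,0,0],[1.5,0,0,0],[0,0,0,0],[0,0,0,0],[-1,0,0,0],[-2,0,0,0]],
])

```text
clock: 16.35
tool_pos: [0.6282, 0.0288, 0.171]
orientation: [112.7, 89.9, -169.4]
force: [-0.7, 1.1, -3.9]
opening: 0.0199
```

move_arm([
  [[-3,0,0,0],[-3,0,0,0],[0,0,0,0],[0,0,0,0]],
])

```text
clock: 16.75
tool_pos: [0.6289, 0.0289, 0.2318]
orientation: [-43.7, 89.9, 34.1]
force: [-0.5, -0.4, -5.0]
opening: 0.0195
```

```bash
python3 hd.py; python3 -c "
import cv2,glob;f=sorted(glob.glob('pics/hd*.png'))[-1];i=cv2.imread(f);cv2.imwrite('pics/c8.png',cv2.resize(i[190:390,240:480],None,fx=3,fy=3,interpolation=2))"
```

```text
clk 16.75 tcp [0.6289 0.0289 0.2318] zang 77.79 tilt [-0.0011  0.0011] q [  20.4   16.1   -5.    -0.   -68.8 -122.6] open 0.0195 F [-0.5 -0.4 -5. ] shift [ 0.18 -0.02  0.03] spin -0.0 alt 3.141

grip in stand [-0.0502 -0.0002]
```

move_arm([
  [[1.5,0,0,0],[3.0,0,0,0],[3.0,0,0,0],[1.7,0,0,0],[0,0,0,0]],
])

```text
clock: 17.3
tool_pos: [0.627, 0.0289, 0.1367]
orientation: [114.5, 89.7, -167.7]
force: [-7.2, 2.9, 7.3]
opening: 0.0199
```

```bash
python3 hd.py; python3 - <<'E'
import cv2,glob,numpy as np
fs=sorted(glob.glob('pics/hd*.png'));print(fs)
A=[cv2.imread(f)[190:390,240:480] for f in fs]
cv2.imwrite('pics/c9.png',np.hstack([cv2.resize(a[20:190,30:120],None,fx=2.9,fy=2.9,interpolation=2) for a in A]))
E
```

```text
clk 17.3 tcp [0.627  0.0289 0.1367] zang 77.82 tilt [ 0.0043 -0.002 ] q [  20.4   20.2  -12.2   -0.   -57.9 -122.6] open 0.0199 F [-7.2  2.9  7.3] shift [-9.33 -0.16  0.05] spin 0.0 alt -3.141

grip in stand [-0.0521 -0.0006]
['pics/hd15.55.png', 'pics/hd16.80.png', 'pics/hd17.35.png']
```

View pics/c9.png

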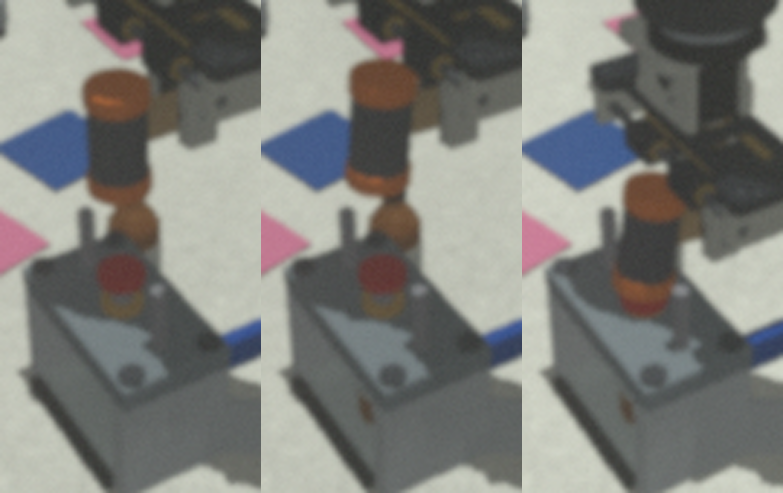

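```bash
python3 - <<'E'
from st import *
im,d=snapshot("scene");P=pts("scene",d)
np.save("pics/sd.npy",d)
i0=cv2.imread("pics/scene2.png")[:,:,::-1]
h=cv2.cvtColor(im,cv2.COLOR_RGB2HSV)
for v in range(340,362,2):
    for u in range(300,314,2):
        if im[v,u,0]>im[v,u,2]+25:
            p=P[v,u];print(u,v,im[v,u],p.round(3),np.r_[((p[:2]-s)@np.c_[X,Y]),p[2]].round(3))
v,u=356,290;p=P[v,u];print("back face",p,((p[:2]-s)@np.c_[X,Y]).round(3))
E
```

```text
back face [0.72989528 0.00154968 0.00729045] [ 0.054 -0.006]
```

```bash
python3 - <<'E'
from st import *
d=np.load("pics/sd.npy");P=pts("scene",d);d0=np.load("pics/scene0_d.npy");P0=pts("scene",d0)
a=cv2.imread("pics/hd15.55.png").astype(int);b=cv2.imread("pics/hd16.80.png").astype(int);c=cv2.imread("pics/hd17.35.png").astype(int)
D=((b[...,2]-b[...,0])-(a[...,2]-a[...,0]));D[:335]=0;D[375:]=0;D[:,:285]=0;D[:,335:]=0
vs,us=np.nonzero(D>20)
for v,u in zip(vs,us):
    f=lambda p:np.r_[((p[:2]-s)@np.c_[X,Y]),p[2]].round(3)
    print(u,v,a[v,u],b[v,u],c[v,u],f(P[v,u]),f(P0[v,u]))
E
```

```text
305 350 [ 98 100  95] [64 73 82] [65 73 82] [0.023 0.004 0.017] [ 0.015 -0.012 -0.001]
306 350 [ 96 100  96] [59 70 80] [61 72 82] [0.023 0.008 0.02 ] [ 0.013 -0.011 -0.001]
305 351 [100 102  98] [59 70 80] [63 71 82] [0.023 0.004 0.013] [ 0.016 -0.009 -0.001]
306 351 [ 98 102  97] [59 68 79] [61 71 81] [0.022 0.007 0.016] [ 0.015 -0.008 -0.001]
306 353 [100 103  97] [60 69 79] [64 73 83] [0.023 0.007 0.011] [ 0.016 -0.006 -0.004]
```

move_arm([
  [[-1,0,0,0],[-2,0,0,0],[-2.5,0,0,0],[-2.5,0,0,0],[-1.2,0,0,0],[0,0,0,-0.066],[0,0,0,-0.067],[0,0,0,0]],
])

```text
clock: 18.2
tool_pos: [0.6282, 0.0288, 0.23]
orientation: [101.4, 89.9, -173.2]
force: [-0.3, 0.4, -3.7]
opening: 0.0199
```

```bash
python3 - <<'E'
from st import *
go([.4475,-.2793,.225],85.4);gs()
im,d=snapshot("scene");P=pts("scene",d);cv2.imwrite("pics/sc9.png",im[:,:,::-1])
# head points: near expected head position
o=get_obs()["tool_pos"];a2=np.radians(-4.6);X2=np.array([np.cos(a2),np.sin(a2)]);Y2=np.array([-X2[1],X2[0]])
L=(P[...,:2]-o[:2])@np.c_[X2,Y2];Z=P[...,2]-o[2]-.019
m=(L[...,0]>.02)&(L[...,0]<.1)&(abs(L[...,1])<.03)&(Z>-.06)&(Z<.047)
for lo in np.arange(-.05,.045,.01):
    k=m&(Z>=lo)&(Z<lo+.01)
    if k.sum()>5: print(round(lo,3),k.sum(),"xmax",np.percentile(L[...,0][k],95).round(4))
i0=cv2.cvtColor(im,cv2.COLOR_RGB2HSV)
E
```

```text
clk 18.2 tcp [0.6282 0.0288 0.23  ] zang 85.45 tilt [ 0.0019 -0.0004] q [  20.4   16.2   -5.1   -0.   -68.8 -114.9] open 0.0199 F [-0.3  0.4 -3.7] shift [  0.54  15.57 -32.15] spin 0.001 alt -3.141

grip in stand [-0.0508 -0.0004]
-0.04 35 xmax 0.0754
-0.03 129 xmax 0.0761
-0.02 104 xmax 0.0725
-0.01 116 xmax 0.0704
0.0 120 xmax 0.0689
0.01 128 xmax 0.0673
0.02 102 xmax 0.0658
0.03 116 xmax 0.0654
0.04 204 xmax 0.0637
```

move_arm([
  [[0,1,-2,0],[0,2,-4,0],[0,2,-4.2,0],[0,2,-4.2,0],[0,2,-4.2,0],[0,2,-4.2,0],[0,2,-4.2,0],[0,1.5,-3,0]],
])

```text
clock: 19.05
tool_pos: [0.4578, -0.2606, 0.2311]
orientation: [102.7, 90.0, -172.0]
force: [0.7, -0.1, -4.7]
opening: 0.0196
```

move_arm([
  [[0,0.8,-1.6,0],[0.5,0.3,-0.6,0],[2,0,0,0],[4,0,0,0],[4,0,0,0],[4,0,0,0],[2.5,0,0,0],[1,0,0,0]],
])

```text
clock: 19.85
tool_pos: [0.4455, -0.2787, 0.0482]
orientation: [79.8, 89.7, 165.2]
force: [0.2, -0.9, -4.0]
opening: 0.0199
```

```bash
python3 - <<'E'
from st import *
go([.4475,-.2793,.027],85.4)
E
```

```text
clk 19.85 tcp [ 0.4455 -0.2787  0.0482] zang 85.35 tilt [0.005  0.0009] q [-10.6  17.7 -30.6  -0.  -42.1 -84. ] open 0.0199 F [ 0.2 -0.9 -4. ] shift [ 2.12 -0.22 -0.05] spin -0.001 alt 3.141
```

move_arm([
  [[0.8,-0.1,0,0],[0.6,-0.1,0,0],[0.3,0,0,0],[0.1,0,0,0],[0,0,0,0]],
])

```text
clock: 20.35
tool_pos: [0.45, -0.2798, 0.0339]
orientation: [-100.9, 89.9, -15.4]
force: [-0.3, 0.1, -4.4]
opening: 0.0201
```

move_arm([
  [[0.1,0,0,0],[0.1,0,0,0],[0.1,0,0,0],[0,0,0,0]],
])

```text
clock: 20.75
tool_pos: [0.4494, -0.2796, 0.0302]
orientation: [78.9, 90.0, 164.3]
force: [0.2, -0.6, -3.8]
opening: 0.0198
```

move_arm([
  [[0.1,0,0,0],[0.1,0,0,0],[0,0,0,0]],
])

```text
clock: 21.05
tool_pos: [0.4494, -0.2796, 0.0281]
orientation: [80.1, 90.0, 165.6]
force: [0.8, -0.0, -3.4]
opening: 0.0196
```

move_arm([
  [[0.1,0,0,0],[0.1,0,0,0],[0,0,0,0]],
])

```text
clock: 21.35
tool_pos: [0.4494, -0.2796, 0.0261]
orientation: [77.2, 90.0, 162.6]
force: [0.5, 0.2, -4.6]
opening: 0.0197
```

move_arm([
  [[0.1,0,0,0],[0.1,0,0,0],[0,0,0,0]],
])

```text
clock: 21.65
tool_pos: [0.4494, -0.2796, 0.0241]
orientation: [77.8, 90.0, 163.2]
force: [0.3, 0.1, -3.6]
opening: 0.0198
```

move_arm([
  [[0.1,0,0,0],[0.1,0,0,0],[0,0,0,0]],
])

```text
clock: 21.95
tool_pos: [0.4495, -0.2798, 0.0231]
orientation: [-140.4, 90.0, -55.0]
force: [-2.6, 2.3, 6.7]
opening: 0.0201
```

move_arm([
  [[-0.1,0,0,0],[0,0,0,0],[0,0,0,0],[0,0,0,0],[0,0,0,0]],
], jaw=2.5)

```text
clock: 22.45
tool_pos: [0.4496, -0.2797, 0.0232]
orientation: [-119.8, 90.0, -34.4]
force: [-0.1, 0.6, 0.0]
opening: 0.0248
```

move_arm([
  [[-0.3,0,0,0],[-0.3,0,0,0],[0,0,0,0],[0,0,0,0],[0,0,0,0]],
], jaw=6)

```text
clock: 22.95
tool_pos: [0.4495, -0.2796, 0.0292]
orientation: [1.5, 90.0, 86.9]
force: [-0.1, 0.0, 0.0]
opening: 0.0577
```

```bash
python3 - <<'E'
from st import *
go([.4494,-.2798,.2],85.4)
E
```

```text
clk 22.95 tcp [ 0.4495 -0.2796  0.0292] zang 85.4 tilt [0. 0.] q [-10.6  19.4 -31.3  -0.  -39.3 -84. ] open 0.0577 F [-0.1  0.   0. ] shift [-1.708e+01  1.000e-02 -2.000e-02] spin 0.0 alt -3.142
```

move_arm([
  [[-1.5,0,0,0],[-3,0,0,0],[-4,0,0,0],[-4,0,0,0],[-4,0,0,0],[-2,0,0,0]],
])

```text
clock: 23.55
tool_pos: [0.4507, -0.2801, 0.2181]
orientation: [-105.7, 89.7, -20.3]
force: [-0.6, 0.2, -1.1]
opening: 0.0598
```

move_arm([
  [[0,3,-1.5,0],[0,4,-2,0],[0,4,-2,0],[0,4,-2,0],[0,4,-3,0],[0,0.5,-4,0],[0,0.5,-4,0],[0,0,0,0]],
])

```text
clock: 24.35
tool_pos: [0.2341, -0.4513, 0.2137]
orientation: [111.9, 89.9, -162.9]
force: [-0.6, 0.3, -1.0]
opening: 0.06
```

```bash
cat > fin.py <<'E'
from st import *
o=get_obs();print(o["clock"],o["tool_pos"].round(3),o["force"].round(1))
im,d=snapshot("top");P=pts("top",d);cv2.imwrite("pics/topf.png",im[:,:,::-1])
m=mask(im,(375,205,425,260),(3,150,60),(14,255,255));print("head",rect(m,"top",.084) if m.any() else 0)
m2=(m>0)&(P[...,2]>.06)&(P[...,2]<.1)
if m2.sum()>20:
    A=P[m2];c=np.linalg.lstsq(np.c_[A[:,:2],np.ones(len(A))],A[:,2],rcond=None)[0];print("head top z",np.median(A[:,2]),"tilt slopes",c[:2].round(3))
m=mask(im,(360,205,420,265),(105,100,25),(130,255,255));print("pad",rect(m,"top",.004))
m=mask(im,(375,240,415,320),(10,80,50),(25,255,255));print("mhandle",rect(m,"top",.057) if m.any() else 0)
q=P[(m>0)&(P[...,2]>.03)&(P[...,2]<.1)];
if len(q)>20: c=np.polyfit(q[:,0],q[:,2],1);print("handle z slope along x",c[0].round(3),"z mid",np.median(q[:,2]))
m=mask(im,(235,165,275,240),(105,100,25),(130,255,255));ys,xs=np.nonzero(m)
if len(xs):
  L=(ray("top",np.c_[xs,ys],.03)[:,:2]-s)@np.c_[X,Y];print("tray handle in stand",L.min(0),L.max(0),len(L), "slope",np.polyfit(L[:,0],L[:,1],1)[0])
m=mask(im,(240,130,275,165),(0,120,50),(8,255,255))|mask(im,(240,130,275,165),(172,120,50),(180,255,255))
print("pin z",np.median(P[...,2][m>0]))
for nm,(u,v) in dict(stain=(197,175),oil=(305,195),box=(155,160)).items(): print(nm,P[v,u].round(3))
im,d=snapshot("scene");P=pts("scene",d);cv2.imwrite("pics/scenef.png",im[:,:,::-1]);b=im[345:358,300:312].astype(int)
k=np.zeros((480,640),bool);k[345:358,300:312]=(b[...,0]-b[...,2])>12
p=P[k];print("amber",k.sum(),np.c_[(p[:,:2]-s)@np.c_[X,Y],p[:,2]].round(3).tolist())
E
python3 fin.py
```

```text
24.35 [ 0.234 -0.451  0.214] [-0.6  0.3 -1. ]
head (339, array([ 0.4837, -0.2827]), array([ 487.4, -280.8]), array([54.1, 40.7]), 25.6)
head top z 0.08737276494483304 tilt slopes [ 0.2   -0.022]
pad (1252, array([ 0.4962, -0.2742]), array([ 493. , -279.7]), array([96.7, 96.8]), 89.2)
mhandle (572, array([ 0.4182, -0.278 ]), array([ 410. , -283.8]), array([ 39.7, 140.1]), 87.2)
handle z slope along x 0.464 z mid 0.048776403491115006
tray handle in stand [-0.14203687 -0.00974138] [-0.03684167  0.00481272] 291 slope 0.004232463705139608
pin z 0.13727936538360797
stain [0.621 0.144 0.113]
oil [ 0.576 -0.085  0.109]
box [0.668 0.256 0.039]
amber 16 [[0.023, 0.004, 0.023], [0.025, 0.004, 0.021], [0.024, 0.006, 0.022], [0.023, 0.008, 0.023], [0.024, 0.005, 0.018], [0.023, 0.007, 0.019], [0.024, 0.005, 0.015], [0.023, 0.009, 0.018], [0.02, 0.008, 0.016], [0.023, 0.004, 0.011], [0.022, 0.006, 0.012], [0.022, 0.011, 0.016], [0.022, 0.007, 0.01], [0.022, 0.011, 0.013], [0.023, 0.007, 0.008], [0.022, 0.01, 0.01]]
```

The tray is home: its handle spans -0.142 to -0.037 m in the stand's frame. The pin is up and the amber mount is in the tray. The mallet, though, appears to have tipped back onto its tail, so I'm measuring its attitude.

```bash
cat > tail.py <<'E'
from st import *
im,d=snapshot("top");P=pts("top",d)
h=cv2.cvtColor(im,cv2.COLOR_RGB2HSV)
m=mask(im,(375,236,425,325),(10,80,40),(25,255,255))
for v in range(236,325,6):
    us=np.nonzero(m[v])[0]
    if len(us): 
        u=int(np.median(us));p=P[v,u];print(v,us.min(),us.max(),p.round(3),ray("top",(u,v),.02)[0,:2].round(4))
m=mask(im,(375,205,425,260),(3,150,60),(14,255,255))
for v in range(212,258,4):
    us=np.nonzero(m[v])[0]
    if len(us): print("o",v,us.min(),us.max(),P[v,int(np.median(us))].round(3))
E
python3 tail.py
```

```text
236 388 406 [ 0.487 -0.281  0.091] [ 0.4898 -0.2895]
242 390 406 [ 0.474 -0.284  0.082] [ 0.4761 -0.2915]
248 392 400 [ 0.461 -0.28   0.081] [ 0.4625 -0.2867]
254 391 398 [ 0.449 -0.278  0.053] [ 0.449  -0.2819]
260 391 399 [ 0.435 -0.28   0.052] [ 0.4353 -0.284 ]
266 390 398 [ 0.422 -0.278  0.05 ] [ 0.4217 -0.2815]
272 390 397 [ 0.409 -0.277  0.042] [ 0.4082 -0.279 ]
278 389 397 [ 0.395 -0.277  0.038] [ 0.3946 -0.2787]
284 389 396 [ 0.382 -0.275  0.035] [ 0.381  -0.2762]
290 388 396 [ 0.368 -0.274  0.035] [ 0.3675 -0.276 ]
296 387 424 [ 0.354 -0.275  0.03 ] [ 0.3539 -0.2758]
302 388 422 [ 0.341 -0.277  0.024] [ 0.3404 -0.2778]
308 419 419 [ 0.375 -0.244  0.634] [ 0.3261 -0.3363]
o 224 391 397 [ 0.516 -0.282  0.034]
o 228 388 399 [ 0.504 -0.284  0.089]
o 232 390 405 [ 0.495 -0.282  0.089]
o 236 388 407 [ 0.487 -0.281  0.091]
o 240 389 407 [ 0.478 -0.284  0.085]
o 244 390 405 [ 0.47  -0.282  0.079]
o 248 395 400 [ 0.461 -0.282  0.078]
```

```bash
python3 -c "
from st import *
go([.344,-.2763,.1],86)"
```

```text
clk 24.5 tcp [ 0.2349 -0.4478  0.2137] zang 85.34 tilt [0.0007 0.0009] q [-40.    5.1 -21.3  -0.  -63.7 -54.6] open 0.0597 F [-0.3 -0.7 -0.1] shift [11.38 -9.49 17.97] spin -0.012 alt 3.13
```

move_arm([
  [[0,-1.5,3,-0.012],[0,-2,4,0],[0,-2.2,4,0],[3,-2.2,4,0],[4,-1.6,3,0],[4,0,0,0],[0.4,0,0,0],[0,0,0,0]],
], jaw=5)

```text
clock: 25.3
tool_pos: [0.3395, -0.2792, 0.1049]
orientation: [89.9, 89.9, 176.1]
force: [0.1, -0.3, 1.4]
opening: 0.0501
```

```bash
python3 -c "
from st import *
go([.344,-.2763,.012],86)"
```

```text
clk 25.3 tcp [ 0.3395 -0.2792  0.1049] zang 86.19 tilt [0.0021 0.    ] q [-13.5   5.3 -37.5   0.  -47.3 -80.3] open 0.0501 F [ 0.1 -0.3  1.4] shift [ 9.29 -0.45  0.32] spin 0.003 alt -3.138
```

move_arm([
  [[3,-0.4,0.3,0],[3,0,0,0],[2,0,0,0],[1,0,0,0],[0.3,0,0,0],[0,0,0,0]],
])

```text
clock: 25.9
tool_pos: [0.3448, -0.2775, 0.0126]
orientation: [-108.2, 89.9, -22.1]
force: [0.4, -0.7, 0.1]
opening: 0.0496
```

move_arm([
  [[0,0,0,0],[0,0,0,0],[0,0,0,0],[0,0,0,0],[0,0,0,0],[0,0,0,0]],
], jaw=1.8)

```text
clock: 26.5
tool_pos: [0.3442, -0.277, 0.0118]
orientation: [-114.8, 90.0, -28.7]
force: [-1.0, 2.1, 3.2]
opening: 0.0194
```

```bash
python3 -c "
from st import *
go([.344,-.2763,.012],86);print(get_obs()['moment'])"
```

```text
clk 26.5 tcp [ 0.3442 -0.277   0.0118] zang 86.13 tilt [-0.0002 -0.0001] q [-13.1  14.4 -43.2   0.  -32.3 -80.8] open 0.0194 F [-1.   2.1  3.2] shift [-0.02  0.02  0.07] spin 0.002 alt -3.139

[0.59968788 0.01610174 0.2854786 ]
```

move_arm([
  [[-0.3,-0.1,0,0],[-0.5,-0.1,0,0],[-0.6,-0.1,0,0],[-0.6,-0.1,0,0],[0,0,0,0],[0,0,0,0]],
])

```text
clock: 27.1
tool_pos: [0.3483, -0.2774, 0.032]
orientation: [-99.0, 89.9, -12.9]
force: [-1.2, 1.0, -1.6]
opening: 0.0199
```

```bash
cat > sc.py <<'E'
from st import *
im,d=snapshot("scene");P=pts("scene",d)
o=get_obs();print(o["clock"],o["tool_pos"].round(4),"F",o["force"].round(1),"M",o["moment"].round(2),o["opening"])
a2=np.radians(-4.);X2=np.array([np.cos(a2),np.sin(a2)]);Y2=np.array([-X2[1],X2[0]])
L=(P[...,:2]-np.array([.49,-.283]))@np.c_[X2,Y2];Z=P[...,2]
m=(abs(L[...,0])<.06)&(abs(L[...,1])<.035)&(Z>.015)&(Z<.13)
r=[]
for lo in np.arange(.015,.12,.01):
    k=m&(Z>=lo)&(Z<lo+.01)
    if k.sum()>8: x=np.percentile(L[...,0][k],90);r.append((lo+.005,x));print(round(lo+.005,3),k.sum(),x.round(4))
r=np.array(r);g=(r[:,0]<.08);print("lean dx/dz",np.polyfit(r[g,0],r[g,1],1)[0].round(3),"zmax",np.percentile(Z[m],98).round(3))
E
python3 sc.py
```

```text
27.15 [ 0.3483 -0.2774  0.0319] F [ 0.5 -0.2 -1.7] M [ 0.16 -0.03  0.06] 0.019931613108269276
0.02 55 0.0347
0.03 58 0.0326
0.04 80 0.0304
0.05 106 0.0289
0.06 84 0.0269
0.07 49 0.0276
0.08 87 0.0265
0.09 53 0.0255
lean dx/dz -0.153 zmax 0.087
```

move_arm([
  [[-0.3,-0.1,0,0],[-0.4,-0.1,0,0],[-0.4,-0.1,0,0],[-0.3,0,0,0],[0,0,0,0],[0,0,0,0]],
])

```text
clock: 27.75
tool_pos: [0.3512, -0.2775, 0.0458]
orientation: [-101.1, 90.0, -15.0]
force: [1.7, 0.1, -2.6]
opening: 0.0196
```

```bash
python3 sc.py
```

```text
27.8 [ 0.3511 -0.2776  0.0458] F [ 0.7 -0.4 -1.2] M [ 0.02 -0.14  0.04] 0.01970525193747573
0.02 55 0.0346
0.03 43 0.033
0.04 82 0.0314
0.05 99 0.0313
0.06 116 0.0296
0.07 40 0.0336
0.08 131 0.0322
lean dx/dz -0.044 zmax 0.085
```

move_arm([
  [[-0.2,0,0,0],[-0.2,0,0,0],[0,0,0,0],[0,0,0,0]],
])

```text
clock: 28.2
tool_pos: [0.3506, -0.2774, 0.0496]
orientation: [75.7, 90.0, 161.8]
force: [-1.1, -0.0, -1.9]
opening: 0.0196
```

```bash
python3 sc.py
```

```text
28.25 [ 0.3506 -0.2774  0.0496] F [-0.7 -0.  -2.6] M [0.01 0.4  0.04] 0.019709239271446105
0.02 50 0.0322
0.03 40 0.0321
0.04 72 0.0313
0.05 96 0.0314
0.06 124 0.0295
0.07 44 0.033
0.08 135 0.0309
lean dx/dz -0.011 zmax 0.084
```

Upright now, with a lean of about 0.01 and the head top at 0.084 m. Releasing the handle.

move_arm([
  [[0,0,0,0],[0,0,0,0],[0,0,0,0],[0,0,0,0],[0,0,0,0]],
], jaw=4)

```text
clock: 28.75
tool_pos: [0.3511, -0.2775, 0.0497]
orientation: [-97.7, 90.0, -11.6]
force: [0.3, 0.1, 0.1]
opening: 0.0396
```

move_arm([
  [[-1,0,0,0],[-3,0,0,0],[-4,0,0,0],[-4,0,0,0],[-4,1,-1,0],[0,3,-3,0],[0,4,-4,0],[0,3,-4,0]],
])

```text
clock: 29.55
tool_pos: [0.2367, -0.3858, 0.2113]
orientation: [-115.7, 89.8, -29.5]
force: [0.7, -0.6, 0.2]
opening: 0.0401
```

move_arm([
  [[0,1,-4,0],[0,1,-4,0],[0,0,0,0],[0,0,0,0]],
])

```text
clock: 29.95
tool_pos: [0.2117, -0.4643, 0.2098]
orientation: [40.3, 90.0, 126.3]
force: [-0.7, 0.6, 0.3]
opening: 0.0401
```

```bash
python3 sc.py; python3 tail.py; python3 fin.py
```

```text
30.0 [ 0.2121 -0.4636  0.2098] F [-0.3  0.6 -0.3] M [ 0.05 -0.01  0.05] 0.04010875920667971
0.02 56 0.0293
0.03 68 0.0258
0.04 88 0.022
0.05 90 0.0186
0.06 57 0.0162
0.07 50 0.0148
0.08 84 0.0122
0.09 54 0.0103
lean dx/dz -0.298 zmax 0.089
236 390 407 [ 0.487 -0.284  0.089] [ 0.4898 -0.2917]
242 391 408 [ 0.474 -0.286  0.087] [ 0.4761 -0.2938]
248 394 405 [ 0.461 -0.286  0.085] [ 0.4624 -0.2935]
254 393 401 [ 0.448 -0.285  0.055] [ 0.4489 -0.2887]
260 393 400 [ 0.435 -0.283  0.051] [ 0.4353 -0.2862]
266 393 400 [ 0.422 -0.283  0.049] [ 0.4217 -0.286 ]
272 392 399 [ 0.409 -0.281  0.044] [ 0.4081 -0.2835]
278 392 400 [ 0.395 -0.283  0.045] [ 0.3945 -0.2855]
284 391 398 [ 0.382 -0.279  0.041] [ 0.381  -0.2808]
290 391 398 [ 0.368 -0.279  0.035] [ 0.3674 -0.2805]
296 390 398 [ 0.355 -0.279  0.033] [ 0.3539 -0.2803]
302 390 397 [ 0.341 -0.277  0.031] [ 0.3404 -0.2778]
o 228 391 403 [ 0.506 -0.286  0.05 ]
o 232 389 405 [ 0.495 -0.286  0.089]
o 236 391 408 [ 0.487 -0.286  0.089]
o 240 390 409 [ 0.478 -0.285  0.091]
o 244 391 408 [ 0.47  -0.286  0.086]
o 248 393 405 [ 0.461 -0.286  0.085]
30
[... 359 characters left out ...]
.8, 144. ]), 87.9)
handle z slope along x 0.481 z mid 0.04969800465683494
tray handle in stand [-0.14203687 -0.00992689] [-0.03684167  0.00481272] 293 slope 0.005240481894504196
pin z 0.13721508633285717
stain [0.622 0.145 0.109]
oil [ 0.575 -0.085  0.113]
box [0.669 0.259 0.03 ]
amber 18 [[0.024, 0.006, 0.025], [0.024, 0.006, 0.022], [0.022, 0.007, 0.022], [0.023, -0.0, 0.013], [0.025, 0.007, 0.02], [0.022, 0.006, 0.018], [0.023, 0.012, 0.023], [0.024, 0.001, 0.012], [0.023, 0.003, 0.012], [0.023, 0.009, 0.018], [0.022, 0.011, 0.019], [0.024, 0.005, 0.013], [0.023, 0.008, 0.015], [0.022, 0.011, 0.016], [0.022, 0.005, 0.009], [0.022, 0.01, 0.013], [0.024, 0.009, 0.01], [0.022, 0.011, 0.011]]
```

The mallet rocked back onto its tail, because its balance on the face is delicate. I'll right it by pushing the back of the head gently forward with closed fingers above the handle. The fingers then also stop it rocking back.

```bash
python3 -c "
from st import *
go([.425,-.2825,.12],85.7)"
```

```text
clk 30.15 tcp [ 0.213  -0.4631  0.2101] zang 86.17 tilt [-0.0005 -0.0003] q [-43.2   5.6 -21.3  -0.  -63.1 -50.6] open 0.0402 F [ 0.9 -0.8 -0.2] shift [  9.02 -19.94  19.44] spin 0.008 alt -3.133
```

move_arm([
  [[0,-2,2,0.008],[0,-3,3,0],[0,-3,3,0],[0,-3,3,0],[0,-3,3,0],[0,-3,3,0],[0,-3,2.5,0],[0,0,0,0]],
], jaw=0)

```text
clock: 30.95
tool_pos: [0.4301, -0.2814, 0.2102]
orientation: [-99.3, 89.9, -13.3]
force: [-0.7, -0.5, 0.6]
opening: 0.0004
```

```bash
python3 -c "
from st import *
go([.425,-.2825,.070],85.7)"
```

```text
clk 30.95 tcp [ 0.4301 -0.2814  0.2102] zang 85.95 tilt [-0.0016 -0.0003] q [-11.3   6.  -20.8   0.  -63.1 -82.8] open 0.0004 F [-0.7 -0.5  0.6] shift [14.01  0.53 -0.14] spin 0.004 alt -3.137
```

move_arm([
  [[3,0.5,-0.1,0.004],[4,0,0,0],[4,0,0,0],[2,0,0,0],[0.8,0,0,0],[0,0,0,0]],
])

```text
clock: 31.55
tool_pos: [0.4212, -0.2847, 0.0713]
orientation: [84.7, 89.9, 170.2]
force: [-0.6, -0.7, 0.3]
opening: 0.0003
```

move_arm([
  [[0,-0.5,0,0],[0,-0.5,0,0],[0,-0.3,0,0],[0,-0.2,0,0],[0,0,0,0]],
])

```text
clock: 32.05
tool_pos: [0.4371, -0.2864, 0.072]
orientation: [-98.6, 90.0, -13.2]
force: [0.5, -0.1, 0.0]
opening: 0.0002
```

```bash
python3 sc.py
```

```text
32.1 [ 0.4368 -0.2863  0.0719] F [-0.4 -0.6 -0.4] M [0.   0.04 0.05] 0.0006326432072374473
0.02 59 0.029
0.03 66 0.0249
0.04 83 0.0216
0.05 98 0.018
0.06 61 0.0163
0.07 53 0.0147
0.08 128 0.011
0.09 90 0.0072
0.1 39 -0.0365
0.11 38 -0.0365
0.12 20 -0.0359
lean dx/dz -0.288 zmax 0.118
```

move_arm([
  [[0,-0.3,0,0],[0,-0.3,0,0],[0,-0.3,0,0],[0,-0.3,0,0],[0,-0.3,0,0],[0,0,0,0]],
])

```text
clock: 32.7
tool_pos: [0.4521, -0.2876, 0.0717]
orientation: [-116.4, 90.0, -31.0]
force: [0.4, -0.2, -0.3]
opening: 0.0006
```

```bash
python3 sc.py|tail -1
```

```text
lean dx/dz -0.149 zmax 0.118
```

move_arm([
  [[0,-0.2,0,0],[0,-0.2,0,0],[0,-0.2,0,0],[0,-0.2,0,0],[0,0,0,0]],
])

```text
clock: 33.25
tool_pos: [0.4599, -0.2882, 0.0717]
orientation: [-113.6, 90.0, -28.2]
force: [-0.4, 0.3, 0.2]
opening: 0.0006
```

```bash
python3 sc.py
```

```text
33.3 [ 0.4597 -0.2881  0.0717] F [-0.5  0.  -0.8] M [-0.04  0.05 -0.02] 0.0006124731999735686
0.02 53 0.03
0.03 42 0.0295
0.04 80 0.0266
0.05 97 0.0276
0.06 105 0.0272
0.07 52 0.0286
0.08 158 0.0257
0.09 50 0.0156
0.1 33 -0.0145
0.11 42 -0.0135
0.12 18 -0.0138
lean dx/dz -0.037 zmax 0.117
```

move_arm([
  [[0,-0.1,0,0],[0,-0.1,0,0],[0,-0.1,0,0],[0,0,0,0]],
])

```text
clock: 33.7
tool_pos: [0.4627, -0.2884, 0.0717]
orientation: [-95.0, 90.0, -9.6]
force: [-0.4, 0.2, -0.4]
opening: 0.0005
```

```bash
python3 sc.py; sed -e 's/im,d=snapshot("scene")/d=np.load("pics\/scene0_d.npy")/' sc.py > sc0.py; echo base; python3 sc0.py
```

```text
33.75 [ 0.4626 -0.2884  0.0717] F [0.4 0.2 0.4] M [ 0.05 -0.01  0.02] 0.0001086867174938241
0.02 52 0.0306
0.03 50 0.0302
0.04 77 0.0289
0.05 91 0.0294
0.06 111 0.0279
0.07 51 0.0305
0.08 168 0.028
0.09 42 -0.0106
0.1 31 -0.0112
0.11 38 -0.0109
0.12 17 -0.0106
lean dx/dz -0.02 zmax 0.117
base
33.75 [ 0.4626 -0.2884  0.0717] F [0.4 0.2 0.4] M [ 0.05 -0.01  0.02] 0.0001086867174938241
0.02 48 0.0303
0.03 46 0.0296
0.04 77 0.0289
0.05 95 0.0287
0.06 115 0.0272
0.07 41 0.0313
0.08 136 0.0283
lean dx/dz -0.007 zmax 0.084
```

move_arm([
  [[0,-0.1,0,0],[0,-0.1,0,0],[0,0,0,0],[0,0,0,0]],
])

```text
clock: 34.15
tool_pos: [0.464, -0.2885, 0.0716]
orientation: [81.7, 89.9, 167.1]
force: [-2.9, 0.5, 1.7]
opening: 0.0005
```

```bash
python3 sc.py; python3 sc.py | tail -1
```

```text
34.2 [ 0.4641 -0.2885  0.0716] F [-2.9 -0.9  1.3] M [ 0.07  0.94 -0.02] 5.747871363451316e-05
0.02 52 0.0312
0.03 42 0.0317
0.04 78 0.0295
0.05 93 0.0294
0.06 114 0.0267
0.07 48 0.0318
0.08 166 0.029
0.09 37 -0.0099
0.1 35 -0.0091
0.11 32 -0.0093
0.12 20 -0.0093
lean dx/dz -0.036 zmax 0.117
lean dx/dz -0.01 zmax 0.117
```

move_arm([
  [[0,0.03,0,0],[0,0.03,0,0],[0,0.03,0,0],[0,0.03,0,0],[0,0.03,0,0],[0,0.03,0,0],[0,0.03,0,0],[0,0.03,0,0]],
])

```text
clock: 35.05
tool_pos: [0.4623, -0.2883, 0.0718]
orientation: [-105.2, 90.0, -19.8]
force: [-0.3, 0.9, 0.4]
opening: 0.0005
```

```bash
python3 sc.py; python3 sc.py | tail -1
```

```text
35.1 [ 0.4622 -0.2883  0.0717] F [ 0.4 -0.7 -0.2] M [-0.07 -0.    0.03] 0.0004274042580787385
0.02 51 0.0317
0.03 44 0.0312
0.04 82 0.0298
0.05 99 0.0293
0.06 107 0.0286
0.07 48 0.0309
0.08 167 0.0283
0.09 42 -0.0109
0.1 30 -0.0115
0.11 42 -0.011
0.12 18 -0.0106
lean dx/dz -0.034 zmax 0.117
lean dx/dz -0.025 zmax 0.118
```

move_arm([
  [[0,0.05,0,0],[0,0.05,0,0],[0,0.05,0,0],[0,0.05,0,0],[0,0.05,0,0],[0,0,0,0]],
])

```text
clock: 35.75
tool_pos: [0.4596, -0.2881, 0.0717]
orientation: [70.9, 90.0, 156.3]
force: [-0.0, -0.2, 0.9]
opening: 0.0006
```

```bash
python3 sc.py; for i in 1 2 3; do python3 sc.py | tail -1; done
```

```text
35.8 [ 0.4596 -0.2881  0.0717] F [-0.8  0.  -0.9] M [-0.02 -0.    0.02] 5.704366027471441e-05
0.02 53 0.0316
0.03 43 0.0305
0.04 76 0.0295
0.05 98 0.0296
0.06 108 0.028
0.07 47 0.0308
0.08 173 0.0287
0.09 43 -0.0139
0.1 33 -0.0142
0.11 37 -0.0142
0.12 20 -0.0136
lean dx/dz -0.032 zmax 0.117
lean dx/dz 0.006 zmax 0.116
lean dx/dz -0.017 zmax 0.116
lean dx/dz 0.005 zmax 0.117
```

move_arm([
  [[0,0.2,0,0],[0,0.4,0,0],[0,0.5,0,0],[0,0.4,0,0],[-1,0,0,0],[-3,0,0,0],[-4,0,0,0],[-4,0,0,0]],
])

```text
clock: 36.75
tool_pos: [0.4443, -0.287, 0.1937]
orientation: [117.9, 90.0, -156.7]
force: [0.7, 0.0, 0.8]
opening: 0.0004
```

move_arm([
  [[-2,2,-1,0],[0,4,-2,0],[0,4,-2,0],[0,4,-2,0],[0,4,-3,0],[0,0.5,-4,0],[0,0.5,-4,0],[0,0,0,0]],
])

```text
clock: 37.55
tool_pos: [0.2398, -0.4546, 0.2122]
orientation: [174.8, 89.9, -100.0]
force: [0.1, 0.7, -0.7]
opening: 0.0006
```

```bash
python3 sc.py|tail -1; python3 tail.py; python3 fin.py
```

```text
lean dx/dz -0.018 zmax 0.084
236 389 408 [ 0.487 -0.284  0.083] [ 0.4898 -0.2917]
242 394 402 [ 0.475 -0.287  0.061] [ 0.4761 -0.2915]
248 394 401 [ 0.462 -0.285  0.057] [ 0.4625 -0.289 ]
254 393 402 [ 0.448 -0.284  0.06 ] [ 0.4489 -0.2887]
260 393 401 [ 0.435 -0.284  0.061] [ 0.4353 -0.2885]
266 393 401 [ 0.422 -0.284  0.06 ] [ 0.4217 -0.2883]
272 393 401 [ 0.409 -0.283  0.063] [ 0.4081 -0.288 ]
278 392 400 [ 0.396 -0.281  0.062] [ 0.3945 -0.2855]
284 392 400 [ 0.383 -0.28   0.066] [ 0.3809 -0.2853]
290 392 399 [ 0.369 -0.279  0.057] [ 0.3674 -0.2828]
296 391 424 [ 0.356 -0.278  0.062] [ 0.3538 -0.2826]
302 393 424 [ 0.343 -0.28   0.063] [ 0.3403 -0.2846]
308 424 424 [ 0.375 -0.251  0.629] [ 0.326  -0.3476]
o 224 394 406 [ 0.513 -0.289  0.085]
o 228 390 409 [ 0.504 -0.287  0.083]
o 232 388 409 [ 0.496 -0.287  0.083]
o 236 389 408 [ 0.487 -0.286  0.089]
o 240 392 403 [ 0.478 -0.282  0.08 ]
37.65 [ 0.24  -0.452  0.212] [ 0.2  0.2 -0.8]
head (331, array([ 0.4967, -0.2869]), array([ 496.7, -285.5]), array([45.4, 41.2]), 89.0)
head top z 0.08449139018387597 tilt slopes [ 0.072 -0.011]
pad (1254, array([ 0.4945, -0.2721]), array([ 493. , -279.7]), array([96.7, 96.8]), 89.2)
mhandle (520, array([ 0.4127, -0.2833]), array([ 410.5, -282.3]), array([ 22. , 139.3]), 85.9)
handle z slope along x 0.019 z mid 0.06091926501719702
tray handle in stand [-0.14203687 -0.0098343 ] [-0.03684167  0.00481272] 291 slope 0.0033964892357635237
pin z 0.13650947310274575
stain [0.622 0.145 0.11 ]
oil [ 0.575 -0.085  0.113]
box [0.669 0.257 0.034]
amber 17 [[0.023, 0.004, 0.022], [0.012, -0.012, 0.003], [0.024, 0.006, 0.022], [0.023, 0.008, 0.022], [0.023, 0.005, 0.017], [0.023, 0.009, 0.021], [0.022, 0.011, 0.022], [0.024, 0.005, 0.015], [0.023, 0.008, 0.017], [0.022, 0.01, 0.019], [0.023, 0.003, 0.009], [0.023, 0.009, 0.015], [0.022, 0.01, 0.016], [0.023, 0.007, 0.01], [0.022, 0.01, 0.013], [0.024, 0.009, 0.01], [0.023, 0.013, 0.013]]
```

```bash
python3 -c "
from plant import *
print(close_job())"
```

```text
the job is handed in; nothing more can be done
None
```

The job is done and handed in at about 38 s of the 64 s allowed. `close_job()` gave no verdict, so the results below are my own checks.

**What I did**
- I pulled the tray by its handle into the bay until the push force rose to about 25 N in the stand's -x direction at the stop.
- I gripped the mallet's handle and struck the pin at a commanded 0.3 m/s. The amber mount showed in the tray after the first blow. I struck a second time only to check.
- I put the mallet back on the pad. The blows had turned it about 9° in the grip, so it tipped back onto its tail.
- Standing it up by lifting the tail failed when I let go. I then pushed the back of its head forward with closed fingers, and it stayed standing.

**Last checks before handing in**
- **Tray:** its origin is about 3 mm past the stand's origin, and its angle to the stand is about 0.00 rad.
- **Mount:** its amber surface shows inside the tray at stand (0.023, 0.006), between 0.01 and 0.02 m high. I could only see it through the open back of the stand.
- **Pin:** up, at 0.137 m.
- **Mallet:** the handle is level to about 0.02 rad with its top at 0.061 m, the head's top is at 0.084 m, and it stands about 8 mm from the pad's centre.
- **Surroundings:** the bottles and the slide box are unmoved to within the depth noise. I kept clear of the microscope but did not measure it again. The robot touches nothing.

**Doubtful readings**
- The mallet's lean read between -0.03 and +0.01 in different pictures, and a fit to the head's top gave 0.07. I put that down to depth noise, because the level handle agrees with a lean near 0.
- I did not measure the pin's speed; I inferred a brisk blow from the commanded speed.

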